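# Clear the copper offcuts from the tipping tray and weigh them

## Robot

A 6-joint arm with a two-finger parallel gripper is mounted at the origin on the work surface. World frame = base frame: x ahead of the robot, y to its left, z up, the work surface at z = 0. Lengths are in m, angles in rad, forces in N, time in s.
With the tool pointing down it reaches from about 0.35 to 0.975 m from the base axis. Payload 4.9 kg.
Tool frame: the origin (TCP) lies on the centre line of the jaws, within the pads' length; the fingertips stand 22 mm ahead of it and the grasp point (between the pads) lies 3 mm ahead of it (tip_reach is the distance from the TCP to the fingertips, in m); z points along the fingers, y is the line along which they close (so a half turn about z gives the same grasp; the last joint's range is limited). The gripper opens to 85 mm and grips with 20 to 120 N. Pads are 22 mm wide; open, the fingers measure 114 mm over their backs; the gripper's body (76 mm by 85 mm) begins 54 mm behind the grasp point. The pads swing forward as they close: fully open they stand 13 mm farther back than shut.
Start: joints at [1.05, 0.053, 1.613, -0, 1.476, -0.119], TCP at [0.244, 0.575, 0.253] pointing down, gripper open.
Joint ranges: [-3.01, 3.01], [-1.01, 2.22], [0.06, 2.58], [-1.02, 4.17], [0.09, 2.62], [-3.14, 3.14]. Speed limits (rad/s): [2.57, 2.57, 3.14, 3.14, 3.14, 3.14].

## Interface

Orientations are given as a rotation vector (axis times angle).
In Python, from station import * gives the robot as it stands. The module is installed in compiled form; this text tells all that it offers.
- The arm moves only by the tool play_rows, never from a script. Its arguments are lists of equal length, an entry for each row: "linear": the shift along the tool's x, y, z in m, a list of three; "angular": the turn, a rotation vector about the tool's x, y, z in rad, a list of three; "fingers": the finger opening in m, from 0 to 0.0854. In form: {"linear": [[tx, ty, tz], ...], "angular": [[ax, ay, az], ...], "fingers": [fingers, ...]}. A call has 1 to 8 rows; each row shifts and turns the commanded pose from where the row before left it, along the tool's axes as they then stand; what a row does not reach is not made up. A row lasts 1/8 s, in which the tool goes at most 62.5 mm and 10.7 degrees, less where a joint would pass 70% of its speed; a pose out of reach is approached as far as the arm can. A call with a gripper value outside its range is refused whole. The fingers move at their own pace and stop on an object; "newtons" is the grip in N (left out, the last holds). Time passes only in rows, so rows that do not move let the fingers close. It gives the time, the measured TCP pose, the force, the opening and the grip force at its end, in the units of the state.
- get_obs(): the state, without advancing time (a new reading comes with each control period).
- camera(name): name is "scene" or "top" or "wrist"; returns (picture, depth): 384x512x3 uint8, red, green, blue; 384x512 float32, m along the optical axis (not along the pixel's ray), 0 where there is no reading.
- camera_model(name): a dict with "camera_matrix" (3x3 intrinsics, pixels), "R" (3x3) and "t" (3): a world point X has camera coordinates R X + t. Camera axes: x right, y down, z forward; pixel columns grow to the right and rows downward; lengths in m; the calibration is good to about 2 mm. A picture is of the moment at which its call begins: read the wrist's pose just before it. camera_model takes no time and is no camera call; for the wrist camera it gives the pose at the moment of the call.
- sign_off(): hands the job in; it is judged then, once.
The state is a dict: "clock": time; "joint_positions": joint angles; "qvel": joint speeds; "joint_efforts": joint torques, N m; "position": TCP position; "ee_rot": TCP orientation; "ft_force": force on the tool from outside, world axes, zero at the start; "moment": the same for the moment, N m; "opening": finger opening in m; "finger_force": force on a finger pad.
Only numpy, scipy, OpenCV 4.12 (cv2) and the standard library are available. Lean on these libraries where they do the work, as an engineer would, in place of code of your own. Each camera call takes 0.05 s, during which the arm holds its last target. There are 200 camera calls.

## Task

Clear the copper offcuts off the tray and weigh them: set the orange cup under the tray's open lip, pull the red knob up, turn it and let it snap into the tipped notch, then sweep every offcut down the sloping tray into the cup with the scraper; do not touch offcuts on the tray with the fingers (one that has spilled on the bench may be put in the cup by hand). When all are in the cup, stand the scraper back upright in its slotted wooden stand, bring the tray back to level with the knob snapped home, and set the cup with the offcuts upright in the middle of the bench scale. Leave the other things on the bench where they are.

Things in the scene. Friction and masses are not known exactly. Their poses are not given: they have to be found in the camera images.
- station: Fixed green tipping-tray station. Origin on the bench under the tray's pivot; its -y points downhill (to the open lip), +y to the knob. Base plate 120 mm wide, from y = -35 to +205, 8 high; below y = -35 mm only the tray itself overhangs, so the space under the lip is free. Knob column 70 x 70 mm, 135 high, at y = +165, with an 84 mm round plate on top.
- tray_mid (a point): On the tray's floor at its pivot axis, 125 mm above the bench; turns with the tray: x across, y uphill along the floor, z square to it. Grey sticky floor 104 mm wide inside, y from -85 (open lip) to +85 mm (back wall), 4 thick; blue walls 22 high, 4 thick at both sides and back. Offcuts stick where they lie, even when tipped.
- tray_lip (a point): Middle of the open lip edge of the tray's floor: (0, -85, 0) mm from tray_mid in the tray's frame. About 125 mm above the bench when level, 84 mm when tipped.
- tray_back (a point): Foot of the tray's back wall: (0, +85, 0) mm from tray_mid.
- tray_tilt (a joint): Tray tilt in rad: 0 level, 0.5 tipped, lip down. It is geared to the knob: tilt = 0.417 x knob turn; it cannot be set otherwise.
- knob_turn (a joint): Turn of the red knob in rad, growing clockwise seen from above: 0 in the level notch, 1.2 in the tipped notch; play 0.03 or so, with hard stops just beyond both notches.
- knob_pull (a joint): How far the knob is pulled up, in m: 0 when seated in a notch, stop at 0.012. A spring pulls it down (5 N seated, 8 N at the stop). It must be raised by more than 0.007 to turn; let go between the notches it rests raised by about 0.006 on the rim between them.
- knob_grip (a point): Centre of the knob's red grip bar, on its vertical axis, 169 mm above the bench when seated; turns and rises with the knob: x along the bar. Bar 52 long, 16 wide, its top 13 mm above this point; under it a black disc of 48 mm diameter, top 15 mm below this point. Pin and yellow pointer stick out along +x to 38 mm radius.
- offcut1: Copper offcut, flat 22 x 17 x 6 mm plate; origin at the centre of its underside. 20 g. Lies on the tray's floor at the start, or is absent (then None).
- offcut2: Copper slug, disc of 22 mm diameter, 6 mm thick; origin at the centre of its underside. 20 g. Lies on the tray's floor at the start, or is absent (then None).
- offcut3: Copper offcut, square 19 x 19 x 7 mm; origin at the centre of its underside. 20 g. Lies on the tray's floor at the start, or is absent (then None).
- offcut4: Copper offcut, flat 22 x 17 x 6 mm plate; origin at the centre of its underside. 20 g. Lies on the tray's floor at the start, or is absent (then None).
- offcut5: Copper slug, disc of 22 mm diameter, 6 mm thick; origin at the centre of its underside. 20 g. Lies on the tray's floor at the start, or is absent (then None).
- offcut6: Copper offcut, square 19 x 19 x 7 mm; origin at the centre of its underside. 20 g. Lies on the tray's floor at the start, or is absent (then None).
- cup: Loose orange open cup: 140 (x) x 110 (y) x 55 mm high outside, walls 4 mm, floor 4 mm. Origin at the centre of its underside, z up. A black stub handle, 14 mm thick in x, 44 mm long, sticks out of the middle of its -y side (y from -55 to -99 mm), from 23 to 53 mm above its base. About 160 g. Something may knock it a few cm aside.
- scale: Fixed bench scale: grey base 170 x 150 mm with a steel platform 160 (x) x 140 (y) mm, whose top is 32 mm above the bench. Origin on the bench under the centre.
- scraper: Loose hand scraper, standing upright in its stand at the start, perhaps leaning a little: steel blade 76 mm wide (x), 3 mm thick (y), 55 mm of it below a dark wooden grip 84 (x) x 22 (y) x 28 mm tall (z from 55 to 83 mm). Origin at the middle of the blade's lower edge, z up to the grip. About 120 g.
- stand: Fixed wooden stand: 120 (x) x 56 mm block with a slot along its x axis, 100 mm long and 12 mm wide, open above; slot floor 8 mm and walls 48 mm above the bench. Origin on the bench under the centre of the slot.
- hammer: Bystander: hammer lying on the bench, 240 mm long, origin at its middle.
- oil_can: Bystander: tin, 56 mm diameter, 110 mm tall, origin under its centre.
- tape_roll: Bystander: yellow tape roll, 90 mm diameter, 24 mm tall.
- rivet_jar: Bystander: jar, 60 mm diameter, 75 mm tall.
- screwdriver: Bystander: screwdriver lying on the bench.
- wood_block: Bystander: wooden block 50 x 110 x 40 mm.

How it is judged:
By the outcome, as a careful person would: the job done as asked, in the order asked, and still so for the second after the job is handed in, with the robot touching nothing.
Of offcut1, offcut2, offcut3, offcut4, offcut5, offcut6 only 3 to 6 are there at a start; the rules pass over those that are not, and their reading is None.
At some moment in a run one of cup may be knocked a few centimetres aside while the robot is not near it.
It also fails if it takes over 200 s, if anything falls off the work surface, if the arm or the gripper's body presses on something with over 40 N, if the wrist force passes 120 N, or if a joint passes its speed limit or range.

## Working session

There is one attempt and no reset: what is moved stays moved. The work goes in short steps, Python scripts to look and compute and a tool call to move; the robot and the scene stay as the last step left them, time stands still between calls to the robot, and variables do not carry over. Pictures are saved under pics/ and viewed, at most 15 in all, crops included, and the job is handed in when it is done.

Besides the shell and the picture viewer there is one more tool, called after "Request:" in YAML: its name, and indented under it one key for each argument. play_rows: Moves the arm, as the interface text tells. Its arguments: {"type":"object","properties":{"linear":{"type":"array","items":{"type":"array","items":{"type":"number"}}},"angular":{"type":"array","items":{"type":"array","items":{"type":"number"}}},"fingers":{"type":"array","items":{"type":"number"}},"newtons":{"type":"number"}},"required":["linear","angular","fingers"]}

```bash
mkdir -p pics
python3 - <<'E'
from station import *
import cv2,numpy as np
o=get_obs();print({k:np.round(v,3).tolist() for k,v in o.items()})
for n in("scene","top"):
    p,d=camera(n);cv2.imwrite(f"pics/{n}0.png",p[:,:,::-1]);np.savez(f"{n}0.npz",p=p,d=d)
    m=camera_model(n);print(n,{k:np.round(v,4).tolist() for k,v in m.items()})
E
```

```text
{'clock': 0.0, 'joint_positions': [1.05, 0.053, 1.614, 0.0, 1.476, -0.119], 'qvel': [-0.0, 0.001, 0.0, 0.0, 0.001, 0.001], 'joint_efforts': [0.001, -39.368, -37.018, -0.0, 0.007, -0.0], 'position': [0.244, 0.575, 0.252], 'ee_rot': [-0.627, -3.078, 0.003], 'ft_force': [-0.456, 0.06, -0.096], 'moment': [-0.019, 0.011, -0.001], 'finger_force': 0.0, 'opening': 0.085}
scene {'camera_matrix': [[388.267, 0.0, 249.4113], [0.0, 388.267, 193.7704], [0.0, 0.0, 1.0]], 'R': [[0.2174, 0.976, -0.0149], [0.5715, -0.1397, -0.8086], [-0.7913, 0.1672, -0.5882]], 't': [-0.1039, -0.2055, 1.4879]}
top {'camera_matrix': [[488.2348, 0.0, 264.0745], [0.0, 488.2348, 197.6761], [0.0, 0.0, 1.0]], 'R': [[-0.0404, -0.9992, 0.0048], [-0.9768, 0.0385, -0.2105], [0.2102, -0.0132, -0.9776]], 't': [-0.0079, 0.5641, 1.2029]}
```

View pics/scene0.png

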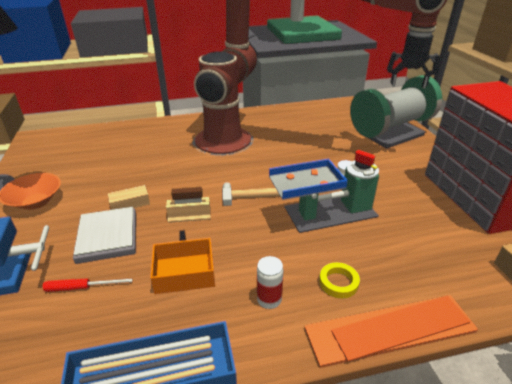

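View pics/top0.png

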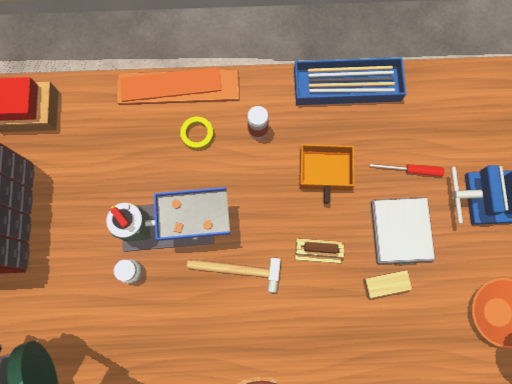

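The top view shows the tray at about (192,214) with three copper pieces, knob (121,217), cup (327,167) with handle toward the robot, stand and scraper (320,249), scale (404,230), hammer (235,270). The next step is to measure them.

```bash
cat > h.py <<'E'
from station import *
import cv2,numpy as np
from scipy.spatial.transform import Rotation as Ro
def ray(m,uv,z):
    K,R,t=(np.array(m[k]) for k in("camera_matrix","R","t"))
    uv=np.atleast_2d(uv).astype(float);d=np.c_[uv,np.ones(len(uv))]@np.linalg.inv(K).T@R
    c=-R.T@t;return c+d*((z-c[2])/d[:,2])[:,None]
def cloud(m,d):
    K,R,t=(np.array(m[k]) for k in("camera_matrix","R","t"))
    v,u=np.mgrid[:d.shape[0],:d.shape[1]]
    p=np.stack([(u-K[0,2])/K[0,0]*d,(v-K[1,2])/K[1,1]*d,d],-1)
    return (p-t)@R
def snap(n):
    m=camera_model(n);p,d=camera(n);return m,p,d,cv2.cvtColor(p,cv2.COLOR_RGB2HSV),cloud(m,d)
def box(xy):
    r=cv2.minAreaRect((np.asarray(xy)[:,:2]*1000).astype(np.float32));return np.round(r[0],1),np.round(r[1],1),round(r[2],1)
E
cat > meas.py <<'E'
from h import *
f=np.load("top0.npz");p,d=f["p"],f["d"];m=camera_model("top");hsv=cv2.cvtColor(p,cv2.COLOR_RGB2HSV);W=cloud(m,d)
H,S,V=[hsv[...,i].astype(int) for i in range(3)]
def sel(mask,u0,u1,v0,v1):
    k=np.zeros(mask.shape,bool);k[v0:v1,u0:u1]=mask[v0:v1,u0:u1];return k
def rep(n,k,z=None):
    vu=np.argwhere(k);P=W[k]
    print(n,len(P),"zq",np.round(np.percentile(P[:,2],[5,50,95])*1000),"cloud",box(P),*( ["ray",box(ray(m,vu[:,::-1],z))] if z else []))
def big(mask):
    n,l,s,c=cv2.connectedComponentsWithStats(mask.astype(np.uint8));i=1+np.argmax(s[1:,4]);return l==i
rep("trayblue",big(sel((H>105)&(H<125)&(S>140),145,235,180,245)),.147)
rep("tray_floor",big(sel((S<50)&(V>120),150,232,185,245)),.125)
k=sel((H<16)&(S>100)&(V>130),160,225,192,238);n,l,s,c=cv2.connectedComponentsWithStats(k.astype(np.uint8))
for i in range(1,n):
    if s[i,4]>8: rep("offcut%d %s"%(i,c[i].round(1)),l==i,.131)
rep("knob red",big(sel(((H<6)|(H>174))&(S>150),100,140,200,235)),.182)
z=W[...,2]
rep("cup rim",sel((z>.048)&(z<.062)&(H<22)&(S>150),290,365,135,198),.055)
rep("cup handle",big(sel((V<70),315,340,182,206)),.053)
rep("scale",big(sel((z>.025)&(S<70)&(V>120),360,445,185,275)),.032)
rep("stand",sel((z>.04)&(z<.056),290,350,232,270),.048)
rep("scraper",big(sel((z>.07),290,350,232,270)),None)
rep("hammer",sel((z>.01),180,290,252,295),None)
rep("oilcan?",sel((z>.06),105,150,255,290),None)
rep("block",sel((z>.03),360,415,265,305),None)
E
python3 meas.py; python3 -c "
import cv2;p=cv2.imread('pics/top0.png');cv2.imwrite('pics/c0.png',cv2.hconcat([cv2.resize(p[180:260,95:245],(600,320),interpolation=2),cv2.resize(p[220:270,295:345],(200,320),interpolation=2)]))"
```

```text
trayblue 234 zq [142. 147. 151.] cloud (array([471.6,  82.7]), array([351.3, 185.7]), 56.9) ray (array([514.1, 148.2]), array([110.9, 171.8]), 3.1)
tray_floor 2557 zq [122. 126. 129.] cloud (array([426.6, 118.6]), array([320.9, 182.8]), 16.1) ray (array([517.3, 144.6]), array([100.5, 169.7]), 2.3)
offcut1 [175.9 203.6] 58 zq [127. 132. 135.] cloud (array([542.1, 185.1]), array([19.4, 19.7]), 72.7) ray (array([542., 185.]), array([19.5, 18.7]), 43.3)
offcut2 [207.2 224.4] 59 zq [128. 131. 135.] cloud (array([487.6, 110.6]), array([20. , 18.6]), 42.2) ray (array([487.4, 110.6]), array([19.1, 18.6]), 43.0)
offcut3 [178.2 227.2] 61 zq [128. 132. 136.] cloud (array([483.3, 179.3]), array([17.1, 21. ]), 76.5) ray (array([483.6, 179.7]), array([16. , 21.6]), 74.0)
offcut5 [221.4 236.6] 12 zq [-1.  1.  4.] cloud (array([474.7,  87.6]), array([15.5,  3.3]), 88.4) ray (array([457. ,  77.5]), array([14.4,  2.4]), 87.7)
knob red 155 zq [156. 182. 186.] cloud (array([422.2, 189.4]), array([475.6,  27.4]), 55.2) ray (array([505.5, 308. ]), array([52.3, 16.6]), 36.5)
cup rim 386 zq [49. 55. 59.] cl
[... 204 characters left out ...]
 ray (array([ 547.2, -189.2]), array([8.2, 2.5]), 68.8)
scale 3357 zq [28. 32. 37.] cloud (array([ 438.8, -235.3]), array([188. , 490.5]), 11.5) ray (array([ 470.5, -390. ]), array([166.4, 145.9]), 0.5)
stand 256 zq [43. 48. 52.] cloud (array([ 427.2, -168.4]), array([119.6,  32.4]), 83.0) ray (array([ 426.9, -167.9]), array([119.2,  32.8]), 83.3)
scraper 325 zq [80. 90. 95.] cloud (array([385.8, -99. ]), array([ 62.5, 236.9]), 31.1)
hammer 1154 zq [17. 24. 30.] cloud (array([357.1,  56.3]), array([241.5, 115.5]), 88.8)
oilcan? 391 zq [70. 75. 80.] cloud (array([353.6, 165.5]), array([374.5,  51.4]), 76.5)
block 880 zq [36. 40. 44.] cloud (array([ 311.4, -204.7]), array([ 49.9, 381.4]), 9.1)
```

View pics/c0.png

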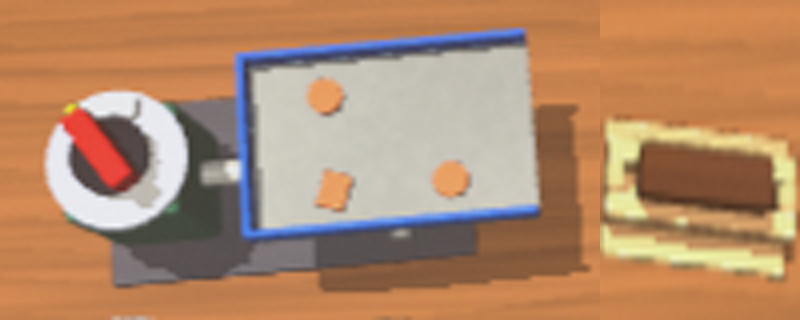

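Three offcuts lie on the tray, two discs and one plate. The measured sizes match the given ones: tray 111×172, bar 52×17, cup 141×112. I'll plan the cup pick next.

```bash
cat >> h.py <<'E'
import json
def down(yaw):  # tool z down, tool y at yaw deg in world
    a=np.radians(yaw);y=np.array([np.cos(a),np.sin(a),0]);z=np.array([0,0,-1.]);return Ro.from_matrix(np.c_[np.cross(y,z),y,z])
def plan(wps,fing,start=None):
    """wps: (pos_mm, Rotation, rows); prints rows in tool axes"""
    o=get_obs();p,R=start or (np.array(o["position"]),Ro.from_rotvec(o["ee_rot"]));L,A=[],[]
    for q,Q,n in wps:
        q=np.array(q)/1000;dr=(R.inv()*Q).as_rotvec()/n;dp=(q-p)/n
        for i in range(n):
            L.append(R.apply(dp,inverse=True).round(4).tolist());A.append(dr.round(4).tolist());R=R*Ro.from_rotvec(dr);p=p+dp
    for i in range(0,len(L),8): print(json.dumps({"linear":L[i:i+8],"angular":A[i:i+8],"fingers":[fing]*len(L[i:i+8])}))
E
python3 -c "
from h import *
plan([((566.8,-195,200),down(-94.3),17),((566.8,-195,100),down(-94.3),2),((566.8,-195,43),down(-94.3),4)],.05)"
```

```text
{"linear": [[-0.0352, -0.0342, 0.0031], [-0.0403, -0.028, 0.0031], [-0.0444, -0.0209, 0.0031], [-0.0472, -0.0133, 0.0031], [-0.0488, -0.0054, 0.0031], [-0.049, 0.0027, 0.0031], [-0.0479, 0.0108, 0.0031], [-0.0455, 0.0185, 0.0031]], "angular": [[-0.0, 0.0002, 0.1656], [-0.0, 0.0002, 0.1656], [-0.0, 0.0002, 0.1656], [-0.0, 0.0002, 0.1656], [-0.0, 0.0002, 0.1656], [-0.0, 0.0002, 0.1656], [-0.0, 0.0002, 0.1656], [-0.0, 0.0002, 0.1656]], "fingers": [0.05, 0.05, 0.05, 0.05, 0.05, 0.05, 0.05, 0.05]}
{"linear": [[-0.0418, 0.0258, 0.0031], [-0.037, 0.0323, 0.0031], [-0.0311, 0.038, 0.0031], [-0.0245, 0.0426, 0.0031], [-0.0171, 0.046, 0.0031], [-0.0093, 0.0482, 0.0031], [-0.0012, 0.0491, 0.0031], [0.0069, 0.0486, 0.0031]], "angular": [[-0.0, 0.0002, 0.1656], [-0.0, 0.0002, 0.1656], [-0.0, 0.0002, 0.1656], [-0.0, 0.0002, 0.1656], [-0.0, 0.0002, 0.1656], [-0.0, 0.0002, 0.1656], [-0.0, 0.0002, 0.1656], [-0.0, 0.0002, 0.1656]], "fingers": [0.05, 0.05, 0.05, 0.05, 0.05, 0.05, 0.05, 0.05]}
{"linear": [[0.0148, 0.0468, 0.0031], [-0.0, 0.0, 0.05], [-0.0, 0.0, 0.05], [0.0, 0.0, 0.0143], [0.0, 0.0, 0.0143], [0.0, 0.0, 0.0143], [0.0, 0.0, 0.0143]], "angular": [[-0.0, 0.0002, 0.1656], [-0.0, -0.0, -0.0], [-0.0, -0.0, -0.0], [-0.0, 0.0, -0.0], [-0.0, 0.0, -0.0], [-0.0, 0.0, -0.0], [-0.0, 0.0, -0.0]], "fingers": [0.05, 0.05, 0.05, 0.05, 0.05, 0.05, 0.05]}
```

Request:
play_rows:
  linear:
    - [-0.035, -0.034, 0.003]
    - [-0.04, -0.028, 0.003]
    - [-0.044, -0.021, 0.003]
    - [-0.047, -0.013, 0.003]
    - [-0.049, -0.005, 0.003]
    - [-0.049, 0.003, 0.003]
    - [-0.048, 0.011, 0.003]
    - [-0.045, 0.018, 0.003]
  angular:
    - [0, 0, 0.166]
    - [0, 0, 0.166]
    - [0, 0, 0.166]
    - [0, 0, 0.166]
    - [0, 0, 0.166]
    - [0, 0, 0.166]
    - [0, 0, 0.166]
    - [0, 0, 0.166]
  fingers: [0.05, 0.05, 0.05, 0.05, 0.05, 0.05, 0.05, 0.05]

```text
clock: 1.1
position: [0.3956, 0.2128, 0.2288]
ee_rot: [-2.396, -2.032, 0.0]
ft_force: [1.0, -0.3, -0.6]
opening: 0.0497
finger_force: 0.0
```

Request:
play_rows:
  linear:
    - [-0.042, 0.026, 0.003]
    - [-0.037, 0.032, 0.003]
    - [-0.031, 0.038, 0.003]
    - [-0.024, 0.043, 0.003]
    - [-0.017, 0.046, 0.003]
    - [-0.009, 0.048, 0.003]
    - [-0.001, 0.049, 0.003]
    - [0.007, 0.049, 0.003]
  angular:
    - [0, 0, 0.166]
    - [0, 0, 0.166]
    - [0, 0, 0.166]
    - [0, 0, 0.166]
    - [0, 0, 0.166]
    - [0, 0, 0.166]
    - [0, 0, 0.166]
    - [0, 0, 0.166]
  fingers: [0.05, 0.05, 0.05, 0.05, 0.05, 0.05, 0.05, 0.05]

```text
clock: 2.1
position: [0.547, -0.1498, 0.2047]
ee_rot: [-3.139, -0.123, 0.001]
ft_force: [0.5, 0.0, 0.7]
opening: 0.05
finger_force: 0.0
```

```bash
python3 -c "
from h import *
o=get_obs();print(o['clock'],o['position'],o['opening'],o['joint_positions'])
plan([((566.8,-195,100),down(-94.3),3),((566.8,-195,43),down(-94.3),3)],.05)
m,p,d,hsv,W=snap('top')
k=(W[...,2]>.048)&(W[...,2]<.062)&(hsv[...,0]<22)&(hsv[...,1]>150);k[:135]=0;k[198:]=0;k[:,:290]=0;k[:,365:]=0
print(box(ray(m,np.argwhere(k)[:,::-1],.055)))"
```

```text
2.1 [ 0.54696408 -0.14979947  0.20470417] 0.049992716982079285 [-3.98628841e-01 -4.94967593e-02  1.79742907e+00  2.07357217e-04
  1.39432849e+00  1.09402184e+00]
{"linear": [[0.0054, 0.0156, 0.0349], [0.0062, 0.0153, 0.0349], [0.007, 0.0149, 0.0349], [-0.0, -0.0, 0.019], [-0.0, -0.0, 0.019], [-0.0, -0.0, 0.019]], "angular": [[-0.0001, 0.0002, 0.0511], [-0.0001, 0.0002, 0.0511], [-0.0001, 0.0002, 0.0511], [-0.0, 0.0, 0.0], [-0.0, 0.0, 0.0], [-0.0, 0.0, 0.0]], "fingers": [0.05, 0.05, 0.05, 0.05, 0.05, 0.05]}
(array([ 614.6, -130.7]), array([1.2, 8.5]), 61.1)
```

Request:
play_rows:
  linear:
    - [0.006, 0.016, 0.035]
    - [0.006, 0.015, 0.035]
    - [0.007, 0.015, 0.035]
    - [0, 0, 0.019]
    - [0, 0, 0.019]
    - [0, 0, 0.019]
    - [0, 0, 0]
    - [0, 0, 0]
  angular:
    - [0, 0, 0.051]
    - [0, 0, 0.051]
    - [0, 0, 0.051]
    - [0, 0, 0]
    - [0, 0, 0]
    - [0, 0, 0]
    - [0, 0, 0]
    - [0, 0, 0]
  fingers: [0.05, 0.05, 0.05, 0.05, 0.05, 0.05, 0.005, 0.005]
  newtons: 80

```text
clock: 3.15
position: [0.5679, -0.1937, 0.0441]
ee_rot: [3.139, -0.108, 0.002]
ft_force: [-0.1, 0.1, 0.2]
opening: 0.014
finger_force: 0.4
```

Request:
play_rows:
  linear:
    - [0, 0, 0]
    - [0, 0, 0]
    - [0, 0, -0.01]
    - [0, 0, -0.02]
    - [0, 0, -0.02]
  angular:
    - [0, 0, 0]
    - [0, 0, 0]
    - [0, 0, 0]
    - [0, 0, 0]
    - [0, 0, 0]
  fingers: [0.005, 0.005, 0.005, 0.005, 0.005]

```text
clock: 3.78
position: [0.5676, -0.1939, 0.0953]
ee_rot: [3.139, -0.109, 0.002]
ft_force: [0.7, -0.5, -1.6]
opening: 0.0127
finger_force: 78.0
```

```bash
python3 -c "
from h import *
o=get_obs();print(o['clock'],o['position'],o['opening'],o['finger_force'],o['ft_force'],o['moment'])
p,d=camera('wrist');cv2.imwrite('pics/w1.png',p[:,:,::-1])
yaw=3.1;u=np.array([-.054,.9985]);P=np.array([514.5,145.5])
h=P+u*(-103-80)
print(h)
plan([((545,-185,95),down(-60),4),((h[0],h[1]-70,80),down(3.1),6),((h[0],h[1],78),down(3.1),4),((h[0],h[1],45),down(3.1),3)],.005)"
```

```text
3.775 [ 0.56761806 -0.19386177  0.09525338] 0.012689144811682642 78.00883769989014 [ 0.73563529 -0.45159954 -1.63999102] [ 0.02510755  0.07486784 -0.00949499]
[524.382  -37.2255]
{"linear": [[-0.0063, -0.002, 0.0009], [-0.0059, -0.0029, 0.0009], [-0.0054, -0.0038, 0.0009], [-0.0048, -0.0045, 0.0009], [0.0035, -0.0129, 0.0025], [0.0058, -0.0121, 0.0025], [0.0079, -0.0108, 0.0025], [0.0098, -0.0092, 0.0025]], "angular": [[0.0011, -0.0013, -0.1482], [0.0011, -0.0013, -0.1482], [0.0011, -0.0013, -0.1482], [0.0011, -0.0013, -0.1482], [0.0, 0.0, -0.1836], [0.0, 0.0, -0.1836], [0.0, 0.0, -0.1836], [0.0, 0.0, -0.1836]], "fingers": [0.005, 0.005, 0.005, 0.005, 0.005, 0.005, 0.005, 0.005]}
{"linear": [[0.0113, -0.0073, 0.0025], [0.0124, -0.0051, 0.0025], [0.0175, 0.0009, 0.0005], [0.0175, 0.0009, 0.0005], [0.0175, 0.0009, 0.0005], [0.0175, 0.0009, 0.0005], [0.0, 0.0, 0.011], [0.0, 0.0, 0.011]], "angular": [[0.0, 0.0, -0.1836], [0.0, 0.0, -0.1836], [-0.0, 0.0, 0.0], [-0.0, 0.0, 0.0], [-0.0, 0.0, 0.0], [-0.0, 0.0, 0.0], [0.0, 0.0, 0.0], [0.0, 0.0, 0.0]], "fingers": [0.005, 0.005, 0.005, 0.005, 0.005, 0.005, 0.005, 0.005]}
{"linear": [[0.0, 0.0, 0.011]], "angular": [[0.0, 0.0, 0.0]], "fingers": [0.005]}
```

View pics/w1.png

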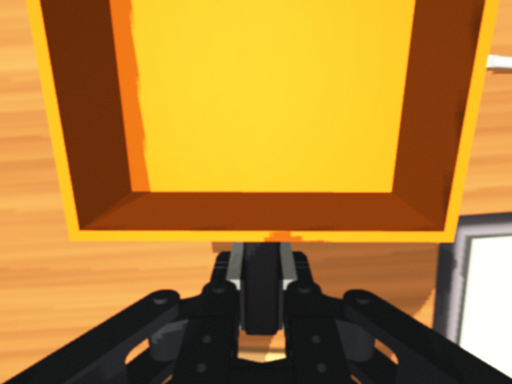

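The wrist picture shows the cup held level by its handle, at about (262,290). I'll carry it under the lip.

Request:
play_rows:
  linear:
    - [-0.006, -0.002, 0.001]
    - [-0.006, -0.003, 0.001]
    - [-0.005, -0.004, 0.001]
    - [-0.005, -0.005, 0.001]
    - [0.003, -0.013, 0.003]
    - [0.006, -0.012, 0.003]
    - [0.008, -0.011, 0.002]
    - [0.01, -0.009, 0.002]
  angular:
    - [0, 0, -0.148]
    - [0, 0, -0.148]
    - [0, 0, -0.148]
    - [0, 0, -0.148]
    - [0, 0, -0.184]
    - [0, 0, -0.184]
    - [0, 0, -0.184]
    - [0, 0, -0.184]
  fingers: [0.005, 0.005, 0.005, 0.005, 0.005, 0.005, 0.005, 0.005]

```text
clock: 4.82
position: [0.5296, -0.131, 0.0803]
ee_rot: [2.533, 1.856, 0.001]
ft_force: [1.0, -0.6, -1.1]
opening: 0.0128
finger_force: 78.1
```

Request:
play_rows:
  linear:
    - [0.011, -0.007, 0.002]
    - [0.012, -0.005, 0.002]
    - [0, 0, 0]
  angular:
    - [0, 0, -0.184]
    - [0, 0, -0.184]
    - [0, 0, 0]
  fingers: [0.005, 0.005, 0.005]

```text
clock: 5.2
position: [0.5226, -0.1056, 0.0759]
ee_rot: [2.159, 2.281, 0.0]
ft_force: [0.8, -0.2, -1.3]
opening: 0.0128
finger_force: 78.0
```

```bash
python3 -c "
from h import *
o=get_obs();print(o['clock'],o['position'],o['ee_rot'])
h=[524.4,-37.2]
plan([((h[0],h[1],78),down(3.1),5),((h[0],h[1],45),down(3.1),3)],.005)"
```

```text
5.2 [ 0.52259833 -0.10562155  0.07592178] [2.15889207e+00 2.28090339e+00 4.44706092e-04]
{"linear": [[0.0136, 0.0011, -0.0004], [0.0136, 0.0011, -0.0004], [0.0136, 0.0011, -0.0004], [0.0136, 0.0011, -0.0004], [0.0136, 0.0011, -0.0004], [-0.0, -0.0, 0.011], [-0.0, -0.0, 0.011], [-0.0, -0.0, 0.011]], "angular": [[0.0002, 0.0001, 0.0002], [0.0002, 0.0001, 0.0002], [0.0002, 0.0001, 0.0002], [0.0002, 0.0001, 0.0002], [0.0002, 0.0001, 0.0002], [-0.0, -0.0, 0.0], [-0.0, -0.0, 0.0], [-0.0, -0.0, 0.0]], "fingers": [0.005, 0.005, 0.005, 0.005, 0.005, 0.005, 0.005, 0.005]}
```

Request:
play_rows:
  linear:
    - [0.014, 0.001, 0]
    - [0.014, 0.001, 0]
    - [0.014, 0.001, 0]
    - [0.014, 0.001, 0]
    - [0.012, 0.001, 0]
    - [0, 0, 0.011]
    - [0, 0, 0.011]
    - [0, 0, 0.009]
  angular:
    - [0, 0, 0]
    - [0, 0, 0]
    - [0, 0, 0]
    - [0, 0, 0]
    - [0, 0, 0]
    - [0, 0, 0]
    - [0, 0, 0]
    - [0, 0, 0]
  fingers: [0.005, 0.005, 0.005, 0.005, 0.005, 0.005, 0.005, 0.005]

```text
clock: 6.2
position: [0.5233, -0.0386, 0.0437]
ee_rot: [-2.158, -2.282, 0.003]
ft_force: [-4.3, -4.8, 27.9]
opening: 0.0125
finger_force: 83.0
```

Request:
play_rows:
  linear:
    - [0, 0, 0]
    - [0, 0, 0]
    - [0, 0, 0]
    - [0, 0, -0.05]
    - [-0.01, 0, -0.06]
    - [-0.02, 0, -0.05]
    - [0, 0, 0]
  angular:
    - [0, 0, 0]
    - [0, 0, 0]
    - [0, 0, 0]
    - [0, 0, 0]
    - [0, 0, 0]
    - [0, 0, 0]
    - [0, 0, 0]
  fingers: [0.005, 0.05, 0.05, 0.05, 0.05, 0.05, 0.05]

```text
clock: 7.08
position: [0.5284, -0.0695, 0.2106]
ee_rot: [2.153, 2.274, 0.008]
ft_force: [0.1, 0.3, -0.7]
opening: 0.0501
finger_force: 0.0
```

```bash
cat > cupm.py <<'E'
from h import *
m,p,d,hsv,W=snap("scene");cv2.imwrite("pics/s1.png",p[:,:,::-1])
m,p,d,hsv,W=snap("top");cv2.imwrite("pics/t1.png",p[:,:,::-1])
o=get_obs();print(o["clock"],o["position"])
k=((W[...,2]>.045)&(W[...,2]<.065)&(hsv[...,0]<24)&(hsv[...,1]>150)).astype(np.uint8)
k[:,:150]=0
n,l,s,c=cv2.connectedComponentsWithStats(cv2.dilate(k,np.ones((5,5))));i=1+np.argmax(s[1:,4])
print(s[i],box(ray(m,np.argwhere(k*(l==i)>0)[:,::-1],.055)))
E
python3 cupm.py; python3 -c "
from h import *
plan([((505.5,308,240),down(126.5),14),((505.5,308,200),down(126.5),2)],.04)"
```

```text
7.175 [ 0.52545514 -0.0679269   0.20466667]
[ 471  276   41   74 1035] (array([ 256.2, -583.6]), array([ 94.2, 168.5]), 81.6)
{"linear": [[0.0269, 0.0001, -0.0025], [0.0266, 0.0042, -0.0025], [0.0256, 0.0082, -0.0025], [0.024, 0.012, -0.0025], [0.0219, 0.0156, -0.0025], [0.0193, 0.0187, -0.0025], [0.0162, 0.0215, -0.0025], [0.0127, 0.0237, -0.0025]], "angular": [[0.0, 0.0001, -0.1537], [0.0, 0.0001, -0.1537], [0.0, 0.0001, -0.1537], [0.0, 0.0001, -0.1537], [0.0, 0.0001, -0.1537], [0.0, 0.0001, -0.1537], [0.0, 0.0001, -0.1537], [0.0, 0.0001, -0.1537]], "fingers": [0.04, 0.04, 0.04, 0.04, 0.04, 0.04, 0.04, 0.04]}
{"linear": [[0.0089, 0.0254, -0.0025], [0.0049, 0.0264, -0.0025], [0.0008, 0.0269, -0.0025], [-0.0033, 0.0267, -0.0025], [-0.0073, 0.0259, -0.0025], [-0.0112, 0.0244, -0.0025], [-0.0, -0.0, 0.02], [-0.0, -0.0, 0.02]], "angular": [[0.0, 0.0001, -0.1537], [0.0, 0.0001, -0.1537], [0.0, 0.0001, -0.1537], [0.0, 0.0001, -0.1537], [0.0, 0.0001, -0.1537], [0.0, 0.0001, -0.1537], [0.0, -0.0, 0.0], [0.0, -0.0, 0.0]], "fingers": [0.04, 0.04, 0.04, 0.04, 0.04, 0.04, 0.04, 0.04]}
```

View pics/s1.png

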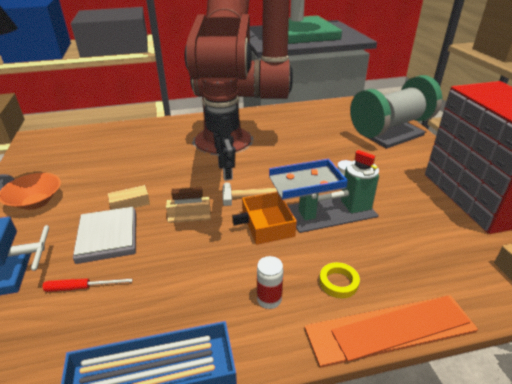

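The scene picture shows the cup standing upright under the lip at (268,215), handle away from the station. Knob next.

Request:
play_rows:
  linear:
    - [0.027, 0, -0.003]
    - [0.027, 0.004, -0.003]
    - [0.026, 0.008, -0.003]
    - [0.024, 0.012, -0.003]
    - [0.022, 0.016, -0.003]
    - [0.019, 0.019, -0.003]
    - [0.016, 0.022, -0.003]
    - [0.013, 0.024, -0.003]
  angular:
    - [0, 0, -0.154]
    - [0, 0, -0.154]
    - [0, 0, -0.154]
    - [0, 0, -0.154]
    - [0, 0, -0.154]
    - [0, 0, -0.154]
    - [0, 0, -0.154]
    - [0, 0, -0.154]
  fingers: [0.04, 0.04, 0.04, 0.04, 0.04, 0.04, 0.04, 0.04]

```text
clock: 8.18
position: [0.5124, 0.1499, 0.2254]
ee_rot: [-0.433, -3.107, 0.002]
ft_force: [0.4, 0.2, -0.3]
opening: 0.0401
finger_force: 0.0
```

Request:
play_rows:
  linear:
    - [0.009, 0.025, -0.003]
    - [0.005, 0.026, -0.003]
    - [0.001, 0.027, -0.003]
    - [-0.003, 0.027, -0.003]
    - [-0.007, 0.026, -0.003]
    - [-0.011, 0.024, -0.003]
    - [0, 0, 0]
  angular:
    - [0, 0, -0.154]
    - [0, 0, -0.154]
    - [0, 0, -0.154]
    - [0, 0, -0.154]
    - [0, 0, -0.154]
    - [0, 0, -0.154]
    - [0, 0, 0]
  fingers: [0.04, 0.04, 0.04, 0.04, 0.04, 0.04, 0.04]

```text
clock: 9.05
position: [0.5023, 0.3101, 0.2437]
ee_rot: [0.991, -2.977, 0.001]
ft_force: [-0.4, 0.4, -0.5]
opening: 0.04
finger_force: 0.0
```

```bash
python3 -c "
from h import *
m,p,d,hsv,W=snap('wrist');cv2.imwrite('pics/w2.png',p[:,:,::-1])
k=((hsv[...,0]<6)|(hsv[...,0]>174))&(hsv[...,1]>150)&(W[...,2]>.174)&(W[...,2]<.19)
print(box(ray(m,np.argwhere(k)[:,::-1],.182)),k.sum(),get_obs()['position'])
m,p,d,hsv,W=snap('top')
k=((W[...,2]>.045)&(W[...,2]<.065)&(hsv[...,0]<24)&(hsv[...,1]>150));k[:150]=0;k[260:]=0;k[:,:200]=0;k[:,290:]=0
print('cup',box(ray(m,np.argwhere(k)[:,::-1],.055)),k.sum())
plan([((505.5,308,200),down(126.5),2),((505.5,308,180),down(126.5),2)],.04)"
```

```text
(array([503.7, 308.9]), array([52. , 15.4]), 37.4) 2062 [0.50254287 0.30920048 0.24385241]
cup (array([502. ,  28.7]), array([123.4, 170.9]), 69.7) 247
{"linear": [[-0.001, -0.0011, 0.0221], [-0.0009, -0.0011, 0.0221], [0.0, 0.0, 0.01], [0.0, 0.0, 0.01]], "angular": [[0.0002, -0.0018, 0.0015], [0.0002, -0.0018, 0.0015], [-0.0, 0.0, -0.0], [-0.0, 0.0, -0.0]], "fingers": [0.04, 0.04, 0.04, 0.04]}
```

View pics/w2.png

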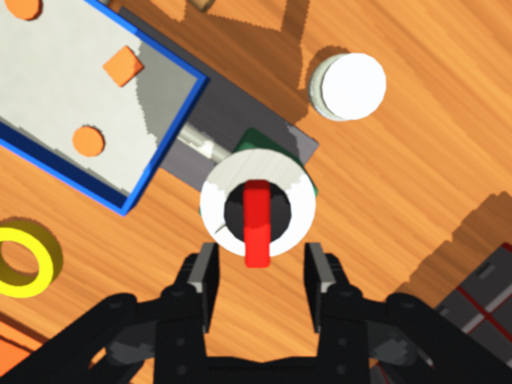

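The wrist picture shows the red bar at (257,222), aligned between the fingers. Down and close.

Request:
play_rows:
  linear:
    - [-0.001, -0.001, 0.022]
    - [0, -0.001, 0.022]
    - [0, 0, 0.011]
    - [0, 0, 0.009]
    - [0, 0, 0]
    - [0, 0, 0]
    - [0, 0, 0]
    - [0, 0, 0]
  angular:
    - [0, 0, -0.008]
    - [0, 0, 0]
    - [0, 0, 0]
    - [0, 0, 0]
    - [0, 0, 0]
    - [0, 0, 0]
    - [0, 0, 0]
    - [0, 0, 0]
  fingers: [0.04, 0.04, 0.04, 0.04, 0.01, 0.01, 0.01, 0.01]
  newtons: 70

```text
clock: 10.15
position: [0.5052, 0.3086, 0.1824]
ee_rot: [1.002, -2.977, -0.002]
ft_force: [-4.2, 3.9, -0.3]
opening: 0.0146
finger_force: 69.7
```

Request:
play_rows:
  linear:
    - [0, 0, -0.005]
    - [0, 0, -0.005]
    - [0, 0, 0]
  angular:
    - [0, 0, 0]
    - [0, 0, 0]
    - [0, 0, 0]
  fingers: [0.01, 0.01, 0.01]

```text
clock: 10.52
position: [0.5052, 0.3085, 0.1913]
ee_rot: [1.002, -2.977, -0.002]
ft_force: [-2.1, 4.8, -7.9]
opening: 0.014
finger_force: 68.8
```

Request:
play_rows:
  linear:
    - [0, 0, 0]
    - [0, 0, 0]
    - [0, 0, 0]
    - [0, 0, 0]
    - [0, 0, 0]
    - [0, 0, 0]
    - [0, 0, 0]
    - [0, 0, 0]
  angular:
    - [0, 0, 0.15]
    - [0, 0, 0.15]
    - [0, 0, 0.15]
    - [0, 0, 0.15]
    - [0, 0, 0.15]
    - [0, 0, 0.15]
    - [0, 0, 0.15]
    - [0, 0, 0.15]
  fingers: [0.01, 0.01, 0.01, 0.01, 0.01, 0.01, 0.01, 0.01]

```text
clock: 11.52
position: [0.5048, 0.3099, 0.191]
ee_rot: [-0.86, -3.019, -0.006]
ft_force: [-1.7, 10.6, -8.2]
opening: 0.0146
finger_force: 68.9
```

Request:
play_rows:
  linear:
    - [0, 0, 0]
    - [0, 0, 0.005]
    - [0, 0, 0.005]
    - [0, 0, 0]
  angular:
    - [0, 0, 0]
    - [0, 0, 0]
    - [0, 0, 0]
    - [0, 0, 0]
  fingers: [0.01, 0.01, 0.01, 0.01]

```text
clock: 12.02
position: [0.5049, 0.31, 0.1825]
ee_rot: [-0.853, -3.021, -0.006]
ft_force: [-5.5, 9.2, -2.5]
opening: 0.0143
finger_force: 69.6
```

Request:
play_rows:
  linear:
    - [0, 0, 0]
    - [0, 0, 0]
    - [0, 0, -0.02]
    - [0, 0, -0.04]
    - [0, 0, -0.03]
    - [0, 0, 0]
  angular:
    - [0, 0, 0]
    - [0, 0, 0]
    - [0, 0, 0]
    - [0, 0, 0]
    - [0, 0, 0]
    - [0, 0, 0]
  fingers: [0.045, 0.045, 0.045, 0.045, 0.045, 0.045]

```text
clock: 12.78
position: [0.5078, 0.3085, 0.2781]
ee_rot: [0.853, 3.016, 0.009]
ft_force: [0.2, 0.1, 0.2]
opening: 0.0451
finger_force: 0.0
```

Run:
```python
from h import *
m,p,d,hsv,W=snap('wrist')
k=((hsv[...,0]<6)|(hsv[...,0]>174))&(hsv[...,1]>150)&(W[...,2]>.165)&(W[...,2]<.2)
print('knob',box(ray(m,np.argwhere(k)[:,::-1],.182)),k.sum(),np.median(W[k][:,2]),get_obs()['position'])
plan([((500,200,300),down(20),7),((430,-168,220),down(-6.7),8)],.07)
```

```text
knob (array([503. , 312.1]), array([15.4, 52.3]), 57.9) 1592 0.1812772498263689 [0.50681885 0.30819062 0.27533533]
{"linear": [[-0.0073, -0.0137, -0.0036], [-0.0085, -0.0129, -0.0035], [-0.0097, -0.012, -0.0035], [-0.0108, -0.011, -0.0035], [-0.0119, -0.01, -0.0035], [-0.0128, -0.0088, -0.0035], [-0.0135, -0.0075, -0.0035], [-0.0402, -0.024, 0.01]], "angular": [[0.0007, 0.0002, 0.0958], [0.0007, 0.0002, 0.0958], [0.0007, 0.0002, 0.0958], [0.0007, 0.0002, 0.0958], [0.0007, 0.0002, 0.0958], [0.0007, 0.0002, 0.0958], [0.0007, 0.0002, 0.0958], [-0.0, 0.0, 0.0583]], "fingers": [0.07, 0.07, 0.07, 0.07, 0.07, 0.07, 0.07, 0.07]}
{"linear": [[-0.0416, -0.0216, 0.01], [-0.0427, -0.0191, 0.01], [-0.0438, -0.0166, 0.01], [-0.0447, -0.014, 0.01], [-0.0454, -0.0114, 0.01], [-0.046, -0.0087, 0.01], [-0.0464, -0.006, 0.01]], "angular": [[-0.0, 0.0, 0.0583], [-0.0, 0.0, 0.0583], [-0.0, 0.0, 0.0583], [-0.0, 0.0, 0.0583], [-0.0, 0.0, 0.0583], [-0.0, 0.0, 0.0583], [-0.0, 0.0, 0.0583]], "fingers": [0.07, 0.07, 0.07, 0.07, 0.07, 0.07, 0.07]}
```

The knob is seated (top at 181 mm) and turned 69°, into the tipped notch. Now to the scraper.

Request:
play_rows:
  linear:
    - [-0.007, -0.014, -0.004]
    - [-0.009, -0.013, -0.004]
    - [-0.01, -0.012, -0.004]
    - [-0.011, -0.011, -0.004]
    - [-0.012, -0.01, -0.004]
    - [-0.013, -0.009, -0.004]
    - [-0.014, -0.008, -0.004]
    - [-0.04, -0.024, 0.01]
  angular:
    - [0, 0, 0.096]
    - [0, 0, 0.096]
    - [0, 0, 0.096]
    - [0, 0, 0.096]
    - [0, 0, 0.096]
    - [0, 0, 0.096]
    - [0, 0, 0.096]
    - [0, 0, 0.058]
  fingers: [0.05, 0.05, 0.05, 0.05, 0.05, 0.05, 0.05, 0.05]

```text
clock: 13.82
position: [0.4901, 0.1521, 0.2902]
ee_rot: [1.877, 2.519, 0.0]
ft_force: [-0.4, -0.6, 0.3]
opening: 0.0504
finger_force: 0.0
```

Request:
play_rows:
  linear:
    - [-0.042, -0.022, 0.01]
    - [-0.043, -0.019, 0.01]
    - [-0.044, -0.017, 0.01]
    - [-0.045, -0.014, 0.01]
    - [-0.045, -0.011, 0.01]
    - [-0.046, -0.009, 0.01]
    - [-0.046, -0.006, 0.01]
    - [0, 0, 0]
  angular:
    - [0, 0, 0.058]
    - [0, 0, 0.058]
    - [0, 0, 0.058]
    - [0, 0, 0.058]
    - [0, 0, 0.058]
    - [0, 0, 0.058]
    - [0, 0, 0.058]
    - [0, 0, 0]
  fingers: [0.05, 0.05, 0.05, 0.05, 0.05, 0.05, 0.05, 0.05]

```text
clock: 14.82
position: [0.4268, -0.172, 0.2181]
ee_rot: [-2.349, -2.081, 0.003]
ft_force: [0.1, 0.9, -0.4]
opening: 0.0503
finger_force: 0.0
```

Run:
```python
from h import *
m,p,d,hsv,W=snap('wrist')
cv2.imwrite('pics/w3.png',p[:,:,::-1])
o=get_obs();print(o['position'],o['ee_rot'],o['clock'])
z=W[...,2];near=np.hypot(W[...,0]-.43,W[...,1]+.168)<.085
for n,a,b,zz in(("grip",.086,.1,.091),("gripall",.055,.1,None),("stand",.043,.053,.048)):
    k=near&(z>a)&(z<b)
    print(n,k.sum(),box(W[k]),box(ray(m,np.argwhere(k)[:,::-1],zz)) if zz else '',np.percentile(z[k],[2,50,98]).round(4))
```

```text
[ 0.42743761 -0.17073899  0.21877629] [-2.34696377e+00 -2.08380794e+00  1.09798895e-03] 14.875
grip 2794 (array([ 426.2, -165.5]), array([82. , 21.9]), 83.0) (array([ 426.3, -165. ]), array([81.5, 21.5]), 83.0) [0.0872 0.0904 0.0919]
gripall 2872 (array([ 426.3, -165.4]), array([82.4, 21.9]), 83.0)  [0.0829 0.0903 0.0919]
stand 1543 (array([ 426.1, -167.8]), array([119.7,  32. ]), 83.5) (array([ 426.1, -167.4]), array([118.9,  31.8]), 83.5) [0.0461 0.0476 0.049 ]
```

View pics/w3.png

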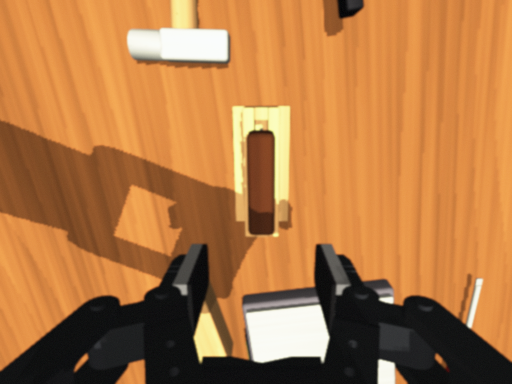

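The wrist picture shows the scraper grip at (261,182), upright in its stand and centred between the fingers within 5 mm.

Request:
play_rows:
  linear:
    - [0.005, -0.002, 0.035]
    - [0, 0, 0.04]
    - [0, 0, 0.03]
    - [0, 0, 0.02]
    - [0, 0, 0.012]
    - [0, 0, 0]
    - [0, 0, 0]
    - [0, 0, 0]
  angular:
    - [0, 0, 0]
    - [0, 0, 0]
    - [0, 0, 0]
    - [0, 0, 0]
    - [0, 0, 0]
    - [0, 0, 0]
    - [0, 0, 0]
    - [0, 0, 0]
  fingers: [0.05, 0.05, 0.05, 0.05, 0.05, 0.05, 0.01, 0.01]
  newtons: 110

```text
clock: 15.88
position: [0.4279, -0.1654, 0.0849]
ee_rot: [2.345, 2.088, 0.001]
ft_force: [0.3, 0.5, -0.8]
opening: 0.0206
finger_force: 107.5
```

Request:
play_rows:
  linear:
    - [0, 0, 0]
    - [0, 0, 0]
    - [0, 0, 0]
    - [0, 0, 0]
  angular:
    - [0, 0, 0]
    - [0, 0, 0]
    - [0, 0, 0]
    - [0, 0, 0]
  fingers: [0.01, 0.01, 0.01, 0.01]

```text
clock: 16.38
position: [0.4279, -0.1655, 0.0849]
ee_rot: [2.345, 2.088, 0.001]
ft_force: [-1.7, 1.9, 6.6]
opening: 0.0204
finger_force: 108.2
```

Request:
play_rows:
  linear:
    - [0, 0, -0.02]
    - [0, 0, -0.03]
    - [0, 0, -0.04]
    - [0, 0, -0.05]
    - [0, 0, -0.05]
    - [0, 0, -0.03]
    - [0, 0, 0]
  angular:
    - [0, 0, 0]
    - [0, 0, 0]
    - [0, 0, 0]
    - [0, 0, 0]
    - [0, 0, 0]
    - [0, 0, 0]
    - [0, 0, 0]
  fingers: [0.01, 0.01, 0.01, 0.01, 0.01, 0.01, 0.01]

```text
clock: 17.25
position: [0.4281, -0.1657, 0.3062]
ee_rot: [2.342, 2.085, 0.003]
ft_force: [0.0, 0.5, -2.7]
opening: 0.0208
finger_force: 107.7
```

```bash
cat >> h.py <<'E'
PIV=np.array([514.5,145.5,125.])/1000;YS=np.radians(3.1)
def trayR(t=.5): return Ro.from_euler("ZX",[YS,t])
def look(name,f=None):
    m,p,d,hsv,W=snap(name)
    if f: cv2.imwrite(f,p[:,:,::-1])
    L=trayR().apply((W-PIV).reshape(-1,3),inverse=True).reshape(W.shape)*1000
    ins=(abs(L[...,0])<50)&(abs(L[...,1])<84)&(abs(L[...,2])<18)
    cop=ins&(hsv[...,0]<18)&(hsv[...,1]>110)&(hsv[...,2]>110)
    n,l,s,c=cv2.connectedComponentsWithStats(cop.astype(np.uint8))
    for i in range(1,n):
        if s[i,4]>8: print("piece px",c[i].round(),"n",s[i,4],"tray xyz",np.median(L[l==i],0).round(1),"ext",np.ptp(L[l==i],0).round(0))
    fl=ins&(hsv[...,1]<60)
    if fl.sum()>50:
        q=L[fl];A=np.c_[q[:,:2],np.ones(len(q))];k=abs(q[:,2])<8;print("floor n",fl.sum(),"plane z=ax+by+c",np.linalg.lstsq(A[k],q[k,2],rcond=None)[0].round(4))
    b=(W[...,2]>.01)&(W[...,2]<.075)&(hsv[...,0]<26)&(hsv[...,1]>150)&(abs(W[...,0]-.52)<.13)&(abs(W[...,1]-.03)<.13)&~ins
    r=b&(W[...,2]>.05)&(W[...,2]<.06)
    if r.sum(): print("cup rim",r.sum(),box(W[r]))
    return m,p,hsv,W,L
E
python3 - <<'E'
from h import *
look('top','pics/t2.png');look('scene')
p=cv2.imread('pics/t2.png');cv2.imwrite('pics/t2c.png',cv2.resize(p[170:270,90:290],(800,400),interpolation=2))
E
```

```text
piece px [177. 202.] n 63 tray xyz [29.1 40.   7. ] ext [21. 21. 10.]
piece px [180. 226.] n 67 tray xyz [-29.3  37.4   7.1] ext [24. 21. 12.]
piece px [207. 226.] n 59 tray xyz [-29.1 -32.4   6.9] ext [18. 23.  9.]
floor n 2188 plane z=ax+by+c [0.0029 0.     1.3274]
cup rim 211 (array([511. ,  52.8]), array([141.2, 109. ]), 2.4)
piece px [312. 167.] n 37 tray xyz [-25.8  38.4   7.7] ext [24. 20.  7.]
piece px [322. 177.] n 22 tray xyz [27.9 41.   7.8] ext [12. 18.  4.]
piece px [290. 181.] n 38 tray xyz [-24.9 -31.9   7.4] ext [21. 19.  8.]
floor n 1046 plane z=ax+by+c [4.4000e-03 1.5000e-03 2.1552e+00]
cup rim 313 (array([512.3,  37.4]), array([145. , 145.8]), 3.2)
```

View pics/t2c.png

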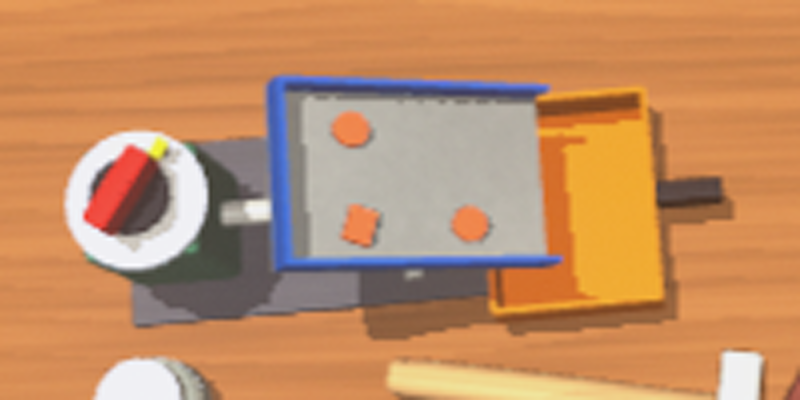

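The tray is tipped: the floor fit agrees with a 0.5 rad tilt to about 1.3 mm. All three pieces are in place, and the cup is under the lip with margin on all sides. Now plan the sweep approach.

```bash
cat >> h.py <<'E'
SC=76.9
def sw(x,y,z):  # TCP for blade edge at tray coords (mm)
    return (PIV+trayR().apply(np.array([x,y,z+SC])/1000))*1000
T=trayR().as_matrix();SWR=Ro.from_matrix(np.c_[T[:,0],-T[:,1],-T[:,2]])
E
python3 - <<'E'
from h import *
print(sw(12,66,50),sw(12,66,2))
plan([(sw(12,66,50),SWR,14)],.01)
E
```

```text
[526.64027727 143.23456494 268.00731265] [525.39579259 166.21331603 225.88334968]
{"linear": [[0.0227, 0.0045, 0.0024], [0.023, 0.0024, 0.0029], [0.023, 0.0002, 0.0034], [0.0228, -0.0019, 0.004], [0.0224, -0.004, 0.0047], [0.0218, -0.006, 0.0054], [0.021, -0.0079, 0.0061], [0.02, -0.0097, 0.0069]], "angular": [[0.0295, 0.025, 0.0978], [0.0295, 0.025, 0.0978], [0.0295, 0.025, 0.0978], [0.0295, 0.025, 0.0978], [0.0295, 0.025, 0.0978], [0.0295, 0.025, 0.0978], [0.0295, 0.025, 0.0978], [0.0295, 0.025, 0.0978]], "fingers": [0.01, 0.01, 0.01, 0.01, 0.01, 0.01, 0.01, 0.01]}
{"linear": [[0.0187, -0.0114, 0.0077], [0.0174, -0.0129, 0.0085], [0.0158, -0.0143, 0.0093], [0.0141, -0.0155, 0.0101], [0.0123, -0.0165, 0.0109], [0.0103, -0.0172, 0.0117]], "angular": [[0.0295, 0.025, 0.0978], [0.0295, 0.025, 0.0978], [0.0295, 0.025, 0.0978], [0.0295, 0.025, 0.0978], [0.0295, 0.025, 0.0978], [0.0295, 0.025, 0.0978]], "fingers": [0.01, 0.01, 0.01, 0.01, 0.01, 0.01]}
```

Request:
play_rows:
  linear:
    - [0.023, 0.004, 0.002]
    - [0.023, 0.002, 0.003]
    - [0.023, 0, 0.003]
    - [0.023, -0.002, 0.004]
    - [0.022, -0.004, 0.005]
    - [0.022, -0.006, 0.005]
    - [0.021, -0.008, 0.006]
    - [0.02, -0.01, 0.007]
  angular:
    - [0.03, 0.025, 0.098]
    - [0.03, 0.025, 0.098]
    - [0.03, 0.025, 0.098]
    - [0.03, 0.025, 0.098]
    - [0.03, 0.025, 0.098]
    - [0.03, 0.025, 0.098]
    - [0.03, 0.025, 0.098]
    - [0.03, 0.025, 0.098]
  fingers: [0.01, 0.01, 0.01, 0.01, 0.01, 0.01, 0.01, 0.01]

```text
clock: 18.35
position: [0.482, 0.0127, 0.2816]
ee_rot: [-2.681, -0.919, 0.02]
ft_force: [0.1, -0.6, -0.9]
opening: 0.0201
finger_force: 107.8
```

Request:
play_rows:
  linear:
    - [0.019, -0.011, 0.008]
    - [0.017, -0.013, 0.008]
    - [0.016, -0.014, 0.009]
    - [0.014, -0.016, 0.01]
    - [0.012, -0.017, 0.011]
    - [0.01, -0.017, 0.012]
    - [0, 0, 0]
  angular:
    - [0.03, 0.025, 0.098]
    - [0.03, 0.025, 0.098]
    - [0.03, 0.025, 0.098]
    - [0.03, 0.025, 0.098]
    - [0.03, 0.025, 0.098]
    - [0.03, 0.025, 0.098]
    - [0, 0, 0]
  fingers: [0.01, 0.01, 0.01, 0.01, 0.01, 0.01, 0.01]

```text
clock: 19.23
position: [0.5238, 0.1443, 0.2673]
ee_rot: [-2.637, -0.068, 0.03]
ft_force: [0.0, -0.8, -1.2]
opening: 0.0206
finger_force: 107.7
```

```bash
cat >> h.py <<'E'
def where():
    o=get_obs();R=Ro.from_rotvec(o["ee_rot"]);e=np.array(o["position"])+R.apply([0,0,SC/1000])
    print("t",o["clock"],"edge tray mm",(trayR().apply(e-PIV,inverse=True)*1000).round(1),"rot err",(R.inv()*SWR).as_rotvec().round(3),"F tray",trayR().apply(o["ft_force"],inverse=True).round(1),"q",np.round(o["joint_positions"],2))
E
python3 - <<'E'
from h import *
where();plan([(sw(12,67,14),SWR,3),(sw(12,67,4),SWR,2)],.01)
where()
p,d=camera('wrist');cv2.imwrite('pics/w4.png',p[:,:,::-1])
E
```

```text
t 19.225 edge tray mm [ 8.6 67.  48.8] rot err [-0.004  0.008 -0.005] F tray [-0.  -1.3 -0.6] q [-0.1  -0.16  1.85  0.5   1.55  1.38]
{"linear": [[0.001, -0.0001, 0.0116], [0.001, -0.0001, 0.0116], [0.001, -0.0001, 0.0116], [0.0, -0.0, 0.005], [0.0, -0.0, 0.005]], "angular": [[-0.0012, 0.0026, -0.0015], [-0.0012, 0.0026, -0.0015], [-0.0012, 0.0026, -0.0015], [-0.0, -0.0, -0.0], [-0.0, -0.0, -0.0]], "fingers": [0.01, 0.01, 0.01, 0.01, 0.01]}
t 19.225 edge tray mm [ 8.6 67.  48.8] rot err [-0.004  0.008 -0.005] F tray [-0.  -1.3 -0.6] q [-0.1  -0.16  1.85  0.5   1.55  1.38]
```

View pics/w4.png

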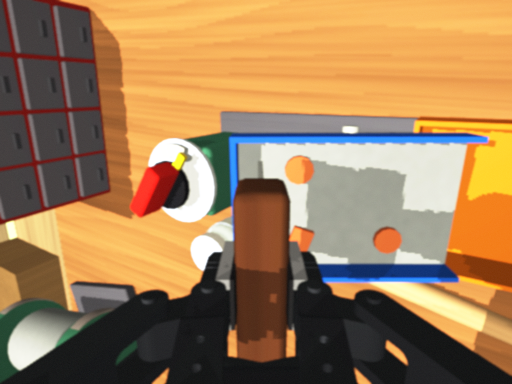

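The wrist picture shows the scraper held square above the upper end of the tray, uphill of every piece: (299,169), (303,238) and (388,239). Lower it and feel for the floor.

Request:
play_rows:
  linear:
    - [0.001, 0, 0.012]
    - [0.001, 0, 0.012]
    - [0.001, 0, 0.012]
    - [0, 0, 0.005]
    - [0, 0, 0.003]
    - [0, 0, 0]
  angular:
    - [-0.001, 0.003, -0.002]
    - [-0.001, 0.003, -0.002]
    - [-0.001, 0.003, -0.002]
    - [0, 0, 0]
    - [0, 0, 0]
    - [0, 0, 0]
  fingers: [0.01, 0.01, 0.01, 0.01, 0.01, 0.01]

```text
clock: 20.02
position: [0.5274, 0.1651, 0.2324]
ee_rot: [-2.64, -0.072, 0.008]
ft_force: [0.1, -0.1, -1.1]
opening: 0.02
finger_force: 107.7
```

Request:
play_rows:
  linear:
    - [0, 0, 0.001]
    - [0, 0, 0.001]
    - [0, 0, 0]
  angular:
    - [0, 0, 0]
    - [0, 0, 0]
    - [0, 0, 0]
  fingers: [0.01, 0.01, 0.01]

```text
clock: 20.4
position: [0.5274, 0.166, 0.2307]
ee_rot: [-2.64, -0.072, 0.008]
ft_force: [0.6, -0.3, -1.3]
opening: 0.0201
finger_force: 107.7
```

```bash
python3 -c "
from h import *
where()"
```

```text
t 20.4 edge tray mm [14.5 68.   6.4] rot err [-0.001 -0.007  0.002] F tray [ 0.6 -1.  -1. ] q [-0.06 -0.13  1.88  0.5   1.46  1.38]
```

Request:
play_rows:
  linear:
    - [-0.003, 0, 0]
    - [0, 0, 0.002]
    - [0, 0, 0.001]
    - [0, 0, 0]
  angular:
    - [0, -0.007, 0]
    - [0, 0, 0]
    - [0, 0, 0]
    - [0, 0, 0]
  fingers: [0.01, 0.01, 0.01, 0.01]

```text
clock: 20.9
position: [0.5242, 0.1674, 0.2278]
ee_rot: [-2.64, -0.075, 0.018]
ft_force: [-0.5, 0.4, -1.3]
opening: 0.0201
finger_force: 107.7
```

Request:
play_rows:
  linear:
    - [0, 0, 0.001]
    - [0, 0, 0]
  angular:
    - [0, 0, 0]
    - [0, 0, 0]
  fingers: [0.01, 0.01]

```text
clock: 21.15
position: [0.5242, 0.1678, 0.227]
ee_rot: [-2.64, -0.075, 0.018]
ft_force: [0.5, 0.0, -0.9]
opening: 0.0205
finger_force: 107.7
```

Request:
play_rows:
  linear:
    - [0, 0, 0.001]
    - [0, 0, 0]
  angular:
    - [0, 0, 0]
    - [0, 0, 0]
  fingers: [0.01, 0.01]

```text
clock: 21.4
position: [0.5242, 0.1683, 0.2261]
ee_rot: [-2.64, -0.074, 0.018]
ft_force: [-0.1, -0.9, -2.5]
opening: 0.0201
finger_force: 107.7
```

```bash
python3 -c "
from h import *
where()"
```

```text
t 21.4 edge tray mm [10.9 68.   1.2] rot err [-0.001  0.     0.002] F tray [-0.2 -2.  -1.8] q [-0.06 -0.13  1.89  0.5   1.46  1.38]
```

Request:
play_rows:
  linear:
    - [0, 0, 0.001]
    - [0, 0, 0]
  angular:
    - [0, 0, 0]
    - [0, 0, 0]
  fingers: [0.01, 0.01]

```text
clock: 21.65
position: [0.5242, 0.1688, 0.2252]
ee_rot: [-2.64, -0.075, 0.018]
ft_force: [0.7, 0.4, -1.7]
opening: 0.0204
finger_force: 107.7
```

Request:
play_rows:
  linear:
    - [0, 0, 0.001]
    - [0, 0, 0]
  angular:
    - [0, 0, 0]
    - [0, 0, 0]
  fingers: [0.01, 0.01]

```text
clock: 21.9
position: [0.5242, 0.1692, 0.2244]
ee_rot: [-2.64, -0.075, 0.017]
ft_force: [-0.4, -0.1, -1.2]
opening: 0.02
finger_force: 107.8
```

```bash
python3 -c "
from h import *
where()"
```

```text
t 21.9 edge tray mm [11.  68.  -0.7] rot err [-0.001 -0.     0.002] F tray [-0.4 -0.7 -1.1] q [-0.05 -0.12  1.89  0.5   1.45  1.38]
```

Request:
play_rows:
  linear:
    - [0, 0, 0.001]
    - [0, 0, 0]
  angular:
    - [0, 0, 0]
    - [0, 0, 0]
  fingers: [0.01, 0.01]

```text
clock: 22.15
position: [0.5242, 0.1696, 0.2236]
ee_rot: [-2.64, -0.074, 0.017]
ft_force: [-0.6, -1.2, -0.5]
opening: 0.0203
finger_force: 107.9
```

Request:
play_rows:
  linear:
    - [0, 0, 0.001]
    - [0, 0, 0]
  angular:
    - [0, 0, 0]
    - [0, 0, 0]
  fingers: [0.01, 0.01]

```text
clock: 22.4
position: [0.5242, 0.17, 0.223]
ee_rot: [-2.64, -0.075, 0.017]
ft_force: [-2.0, -2.9, 2.1]
opening: 0.0204
finger_force: 108.3
```

```bash
python3 -c "
from h import *
where()"
```

```text
t 22.4 edge tray mm [11.  68.  -2.4] rot err [-0.    -0.     0.002] F tray [-2.1 -1.5  3.2] q [-0.05 -0.12  1.89  0.5   1.45  1.38]
```

The blade touches the floor at edge z ≈ -2. Raise it 1 mm and sweep the +x side.

Request:
play_rows:
  linear:
    - [0, 0.004, -0.001]
    - [0, 0.012, 0]
    - [0, 0.012, 0]
    - [0, 0.012, 0]
    - [0, 0.012, 0]
    - [0, 0.012, 0]
    - [0, 0.012, 0]
    - [0, 0.012, 0]
  angular:
    - [0, 0, 0]
    - [0, 0, 0]
    - [0, 0, 0]
    - [0, 0, 0]
    - [0, 0, 0]
    - [0, 0, 0]
    - [0, 0, 0]
    - [0, 0, 0]
  fingers: [0.01, 0.01, 0.01, 0.01, 0.01, 0.01, 0.01, 0.01]

```text
clock: 23.4
position: [0.5298, 0.0922, 0.1834]
ee_rot: [-2.638, -0.075, 0.013]
ft_force: [0.1, 1.0, 7.2]
opening: 0.0204
finger_force: 108.8
```

```bash
python3 -c "
from h import *
where();look('top')"
```

```text
t 23.4 edge tray mm [ 12.7 -19.2   0.3] rot err [-0.003 -0.003  0.003] F tray [0.1 4.3 5.9] q [-0.2  -0.07  1.91  0.49  1.45  1.22]
piece px [206. 227.] n 118 tray xyz [-32.4 -29.3   7. ] ext [25. 44. 15.]
floor n 1637 plane z=ax+by+c [ 2.0000e-04 -8.3000e-03  1.2726e+00]
cup rim 47 (array([488.9,  46.4]), array([ 39.8, 153.2]), 41.8)
```

Request:
play_rows:
  linear:
    - [-0.001, 0.012, -0.0005]
    - [0, 0.012, 0]
    - [0, 0.012, 0]
    - [0, 0.01, 0]
    - [0, 0.01, 0]
    - [0, 0.01, 0]
    - [0, 0.01, 0]
    - [0, 0.008, 0]
  angular:
    - [0, 0, 0]
    - [0, 0, 0]
    - [0, 0, 0]
    - [0, 0, 0]
    - [0, 0, 0]
    - [0, 0, 0]
    - [0, 0, 0]
    - [0, 0, 0]
  fingers: [0.01, 0.01, 0.01, 0.01, 0.01, 0.01, 0.01, 0.01]

```text
clock: 24.45
position: [0.531, 0.0182, 0.14]
ee_rot: [-2.64, -0.074, 0.02]
ft_force: [0.3, 0.3, -2.0]
opening: 0.02
finger_force: 107.8
```

```bash
python3 -c "
from h import *
where();look('top','pics/t3.png');look('scene','pics/s3.png')
a=cv2.imread('pics/t3.png')[170:270,120:270];b=cv2.imread('pics/s3.png')[140:260,220:400]
cv2.imwrite('pics/c3.png',cv2.hconcat([cv2.resize(a,(400,266)),cv2.resize(b,(400,266))]))"
```

```text
t 24.45 edge tray mm [   9.4 -105.1   -2.4] rot err [-0.     0.002  0.001] F tray [ 0.3 -0.7 -1.9] q [-0.33  0.01  1.91  0.46  1.44  1.07]
piece px [205. 229.] n 63 tray xyz [-37.6 -26.4   5.9] ext [17. 23. 11.]
floor n 2329 plane z=ax+by+c [1.0000e-03 1.1000e-02 1.3103e+00]
cup rim 152 (array([510.9,  53.4]), array([140.6, 109.5]), 2.8)
piece px [291. 178.] n 36 tray xyz [-34.1 -27.    7.1] ext [19. 21.  8.]
floor n 1140 plane z=ax+by+c [0.0033 0.0112 2.0484]
cup rim 266 (array([512.3,  33.5]), array([144.4, 153.2]), 3.6)
```

View pics/c3.png

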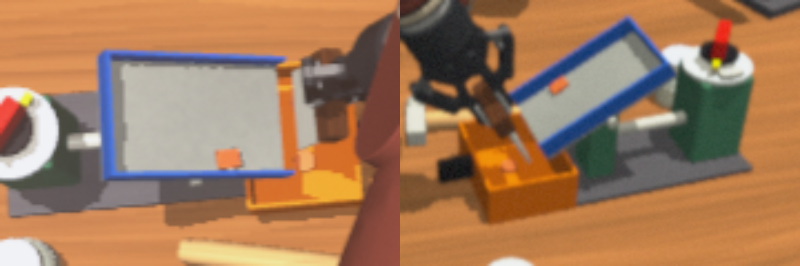

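One piece is visible in the cup. Only the plate remains on the tray, at (-37,-26). Second pass on the -x side.

```bash
python3 -c "
from h import *
plan([(sw(9,-105,45),SWR,3),(sw(-11,18,45),SWR,4),(sw(-11,18,2),SWR,5)],.01)"
```

```text
{"linear": [[-0.0003, -0.0, -0.0157], [-0.0003, -0.0, -0.0157], [-0.0002, -0.0, -0.0157], [-0.005, -0.0308, 0.0], [-0.005, -0.0308, 0.0], [-0.005, -0.0308, 0.0], [-0.005, -0.0308, 0.0], [0.0, 0.0, 0.0086]], "angular": [[-0.0002, 0.0005, 0.0002], [-0.0002, 0.0005, 0.0002], [-0.0002, 0.0005, 0.0002], [0.0, -0.0, -0.0], [0.0, -0.0, -0.0], [0.0, -0.0, -0.0], [0.0, -0.0, -0.0], [0.0, -0.0, -0.0]], "fingers": [0.01, 0.01, 0.01, 0.01, 0.01, 0.01, 0.01, 0.01]}
{"linear": [[0.0, 0.0, 0.0086], [0.0, 0.0, 0.0086], [0.0, 0.0, 0.0086], [0.0, 0.0, 0.0086]], "angular": [[0.0, -0.0, -0.0], [0.0, -0.0, -0.0], [0.0, -0.0, -0.0], [0.0, -0.0, -0.0]], "fingers": [0.01, 0.01, 0.01, 0.01]}
```

Request:
play_rows:
  linear:
    - [0, 0, -0.016]
    - [0, 0, -0.016]
    - [0, 0, -0.016]
    - [-0.005, -0.031, 0]
    - [-0.005, -0.031, 0]
    - [-0.005, -0.031, 0]
    - [-0.005, -0.031, 0]
    - [0, 0, 0]
  angular:
    - [0, 0, 0]
    - [0, 0, 0]
    - [0, 0, 0]
    - [0, 0, 0]
    - [0, 0, 0]
    - [0, 0, 0]
    - [0, 0, 0]
    - [0, 0, 0]
  fingers: [0.01, 0.01, 0.01, 0.01, 0.01, 0.01, 0.01, 0.01]

```text
clock: 25.55
position: [0.5073, 0.104, 0.2458]
ee_rot: [-2.641, -0.079, 0.012]
ft_force: [-1.0, -0.7, -0.6]
opening: 0.0201
finger_force: 107.9
```

```bash
python3 -c "
from h import *
where();plan([(sw(-11,18,10),SWR,3),(sw(-11,18,2),SWR,2)],.01)"
```

```text
t 25.55 edge tray mm [-9.2 21.9 48.8] rot err [ 0.    -0.003  0.007] F tray [-1.1 -0.9 -0.2] q [-0.18 -0.19  1.91  0.49  1.55  1.29]
{"linear": [[-0.0006, 0.0013, 0.0129], [-0.0005, 0.0013, 0.0129], [-0.0005, 0.0013, 0.0129], [-0.0, -0.0, 0.004], [-0.0, -0.0, 0.004]], "angular": [[0.0001, -0.001, 0.0022], [0.0001, -0.001, 0.0022], [0.0001, -0.001, 0.0022], [-0.0, -0.0, 0.0], [-0.0, -0.0, 0.0]], "fingers": [0.01, 0.01, 0.01, 0.01, 0.01]}
```

Request:
play_rows:
  linear:
    - [-0.001, 0, 0.013]
    - [0, 0, 0.013]
    - [-0.001, 0, 0.013]
    - [0, 0, 0.004]
    - [0, 0, 0.004]
    - [0, 0, 0.001]
    - [0, 0, 0]
  angular:
    - [0, -0.001, 0.002]
    - [0, -0.001, 0.002]
    - [0, -0.001, 0.002]
    - [0, 0, 0]
    - [0, 0, 0]
    - [0, 0, 0]
    - [0, 0, 0]
  fingers: [0.01, 0.01, 0.01, 0.01, 0.01, 0.01, 0.01]

```text
clock: 26.42
position: [0.5034, 0.1256, 0.2017]
ee_rot: [-2.641, -0.068, 0.024]
ft_force: [-3.8, -3.4, 2.9]
opening: 0.0202
finger_force: 108.9
```

Request:
play_rows:
  linear:
    - [0, 0, 0.001]
    - [0, 0, 0]
  angular:
    - [0, 0, 0]
    - [0, 0, 0]
  fingers: [0.01, 0.01]

```text
clock: 26.68
position: [0.5035, 0.1257, 0.2016]
ee_rot: [-2.642, -0.069, 0.024]
ft_force: [-5.3, -6.7, 6.1]
opening: 0.0203
finger_force: 109.5
```

```bash
python3 -c "
from h import *
where()"
```

```text
t 26.675 edge tray mm [-12.4  19.8  -0.5] rot err [ 0.001  0.004 -0.003] F tray [-5.7 -2.7  8.4] q [-0.14 -0.16  1.96  0.49  1.47  1.29]
```

Request:
play_rows:
  linear:
    - [0.001, 0.002, -0.0015]
    - [0, 0.012, 0]
    - [0, 0.012, 0]
    - [0, 0.012, 0]
    - [0, 0.012, 0]
    - [0, 0.012, 0]
    - [0, 0.01, 0]
    - [0, 0.01, 0]
  angular:
    - [0, 0, 0]
    - [0, 0, 0]
    - [0, 0, 0]
    - [0, 0, 0]
    - [0, 0, 0]
    - [0, 0, 0]
    - [0, 0, 0]
    - [0, 0, 0]
  fingers: [0.01, 0.01, 0.01, 0.01, 0.01, 0.01, 0.01, 0.01]

```text
clock: 27.68
position: [0.508, 0.0534, 0.1614]
ee_rot: [-2.64, -0.067, 0.024]
ft_force: [0.2, 0.1, 1.8]
opening: 0.0202
finger_force: 108.4
```

Request:
play_rows:
  linear:
    - [0, 0.01, 0]
    - [0, 0.01, 0]
    - [0, 0.01, 0]
    - [0, 0.01, 0]
    - [0, 0.006, 0]
    - [0, 0, 0]
  angular:
    - [0, 0, 0]
    - [0, 0, 0]
    - [0, 0, 0]
    - [0, 0, 0]
    - [0, 0, 0]
    - [0, 0, 0]
  fingers: [0.01, 0.01, 0.01, 0.01, 0.01, 0.01]

```text
clock: 28.42
position: [0.5099, 0.0135, 0.1395]
ee_rot: [-2.64, -0.067, 0.024]
ft_force: [0.3, -0.7, -1.5]
opening: 0.0202
finger_force: 108.0
```

```bash
python3 -c "
from h import *
where();look('top');plan([(sw(-11,-106,60),SWR,3),((470,-60,310),down(-60),6),((428,-165.5,306),down(-6.5),6)],.01)"
```

```text
t 28.425 edge tray mm [ -12.  -108.5   -1.1] rot err [-0.001  0.003 -0.005] F tray [ 0.3 -1.4 -1. ] q [-0.35 -0.04  1.96  0.46  1.45  1.06]
floor n 2409 plane z=ax+by+c [0.004  0.0104 1.2331]
cup rim 177 (array([511.3,  53.1]), array([140.7, 108.9]), 2.6)
{"linear": [[0.0001, -0.0008, -0.0203], [0.0001, -0.0008, -0.0203], [0.0002, -0.0007, -0.0203], [-0.0074, -0.0028, -0.0204], [-0.0077, -0.0017, -0.0205], [-0.008, -0.0006, -0.0204], [-0.0084, 0.0004, -0.0203], [-0.0088, 0.0014, -0.02]], "angular": [[-0.0003, 0.001, -0.0014], [-0.0003, 0.001, -0.0014], [-0.0003, 0.001, -0.0014], [-0.0818, -0.0196, -0.0766], [-0.0818, -0.0196, -0.0766], [-0.0818, -0.0196, -0.0766], [-0.0818, -0.0196, -0.0766], [-0.0818, -0.0196, -0.0766]], "fingers": [0.01, 0.01, 0.01, 0.01, 0.01, 0.01, 0.01, 0.01]}
{"linear": [[-0.0094, 0.0023, -0.0197], [-0.0149, 0.0117, 0.0007], [-0.0165, 0.0093, 0.0007], [-0.0177, 0.0066, 0.0007], [-0.0185, 0.0038, 0.0007], [-0.0189, 0.0009, 0.0007], [-0.0188, -0.0021, 0.0007]], "angular": [[-0.0818, -0.0196, -0.0766], [0.0, 0.0, -0.1556], [0.0, 0.0, -0.1556], [0.0, 0.0, -0.1556], [0.0, 0.0, -0.1556], [0.0, 0.0, -0.1556], [0.0, 0.0, -0.1556]], "fingers": [0.01, 0.01, 0.01, 0.01, 0.01, 0.01, 0.01]}
```

The tray floor is empty. Retreat above the stand and count the pieces in the cup.

Request:
play_rows:
  linear:
    - [0, -0.001, -0.02]
    - [0, -0.001, -0.02]
    - [0, -0.001, -0.02]
    - [-0.007, -0.003, -0.02]
    - [-0.008, -0.002, -0.02]
    - [-0.008, -0.001, -0.02]
    - [-0.008, 0, -0.02]
    - [-0.009, 0.001, -0.02]
  angular:
    - [0, 0, 0]
    - [0, 0, 0]
    - [0, 0, 0]
    - [-0.082, -0.02, -0.077]
    - [-0.082, -0.02, -0.077]
    - [-0.082, -0.02, -0.077]
    - [-0.082, -0.02, -0.077]
    - [-0.082, -0.02, -0.077]
  fingers: [0.01, 0.01, 0.01, 0.01, 0.01, 0.01, 0.01, 0.01]

```text
clock: 29.48
position: [0.4768, -0.0494, 0.292]
ee_rot: [-2.984, -0.682, 0.01]
ft_force: [0.4, 0.4, -1.6]
opening: 0.0201
finger_force: 107.9
```

Request:
play_rows:
  linear:
    - [-0.009, 0.002, -0.02]
    - [-0.015, 0.012, 0.001]
    - [-0.016, 0.009, 0.001]
    - [-0.018, 0.007, 0.001]
    - [-0.018, 0.004, 0.001]
    - [-0.019, 0.001, 0.001]
    - [-0.019, -0.002, 0.001]
    - [0, 0, 0]
  angular:
    - [-0.082, -0.02, -0.077]
    - [0, 0, -0.156]
    - [0, 0, -0.156]
    - [0, 0, -0.156]
    - [0, 0, -0.156]
    - [0, 0, -0.156]
    - [0, 0, -0.156]
    - [0, 0, 0]
  fingers: [0.01, 0.01, 0.01, 0.01, 0.01, 0.01, 0.01, 0.01]

```text
clock: 30.48
position: [0.4289, -0.1628, 0.3049]
ee_rot: [-2.343, -2.09, 0.007]
ft_force: [0.1, 0.3, -0.1]
opening: 0.02
finger_force: 108.0
```

```bash
python3 -c "
from h import *
look('top','pics/t4.png');look('scene','pics/s4.png')
a=cv2.imread('pics/t4.png')[170:270,120:270];b=cv2.imread('pics/s4.png')[140:260,220:400]
cv2.imwrite('pics/c4.png',cv2.hconcat([cv2.resize(a,(400,266)),cv2.resize(b,(400,266))]))
o=get_obs();print(o['position'],o['ee_rot'],o['clock'])
plan([((426.9,-166.5,200),down(-6.5),3),((426.9,-166.5,125),down(-6.5),3)],.01)"
```

```text
floor n 2407 plane z=ax+by+c [0.0034 0.0113 1.3172]
cup rim 219 (array([511. ,  53.1]), array([140.9, 109.2]), 2.8)
floor n 1178 plane z=ax+by+c [0.0046 0.0129 2.1535]
cup rim 310 (array([511.7,  38.7]), array([144.7, 142.7]), 3.0)
[ 0.42928956 -0.1618918   0.30458141] [-2.34181348 -2.09103488  0.00691656] 30.575
{"linear": [[-0.0015, -0.0005, 0.0349], [-0.0016, -0.0005, 0.0349], [-0.0016, -0.0006, 0.0349], [-0.0, 0.0, 0.025], [-0.0, 0.0, 0.025], [-0.0, 0.0, 0.025]], "angular": [[-0.0015, 0.0006, 0.0001], [-0.0015, 0.0006, 0.0001], [-0.0015, 0.0006, 0.0001], [-0.0, -0.0, -0.0], [-0.0, -0.0, -0.0], [-0.0, -0.0, -0.0]], "fingers": [0.01, 0.01, 0.01, 0.01, 0.01, 0.01]}
```

View pics/c4.png

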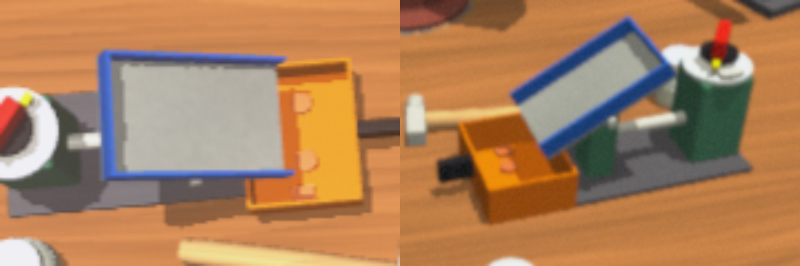

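The picture shows all three pieces in the cup, at (302,102), (308,160) and (306,190) in the crop, and an empty tray. Put the scraper back.

Request:
play_rows:
  linear:
    - [-0.002, -0.001, 0.035]
    - [-0.002, 0, 0.035]
    - [0, 0, 0.035]
    - [0, 0, 0.03]
    - [0, 0, 0.025]
    - [0, 0, 0.01]
    - [0, 0, 0]
  angular:
    - [-0.002, 0.001, 0]
    - [-0.002, 0.001, 0]
    - [-0.002, 0.001, 0]
    - [0, 0, 0]
    - [0, 0, 0]
    - [0, 0, 0]
    - [0, 0, 0]
  fingers: [0.01, 0.01, 0.01, 0.01, 0.01, 0.01, 0.01]

```text
clock: 31.45
position: [0.4275, -0.1654, 0.1336]
ee_rot: [-2.34, -2.095, -0.001]
ft_force: [0.1, 0.3, -1.0]
opening: 0.0202
finger_force: 108.0
```

```bash
python3 -c "
from h import *
o=get_obs();print(o['position'],o['ee_rot'],o['ft_force'])
plan([((427.5,-166,110),down(-6.8),2),((427.5,-166,87),down(-6.8),3)],.01)
p,d=camera('scene');cv2.imwrite('pics/s5.png',cv2.resize(p[150:250,130:260,::-1],(520,400)))"
```

```text
[ 0.42746802 -0.1654006   0.13363853] [-2.33959537e+00 -2.09502203e+00 -1.29619842e-03] [ 0.06686511  0.25556056 -0.95188731]
{"linear": [[-0.0003, 0.0001, 0.0118], [-0.0003, 0.0001, 0.0118], [-0.0, 0.0, 0.0077], [-0.0, 0.0, 0.0077], [-0.0, 0.0, 0.0077]], "angular": [[-0.0001, -0.0007, 0.0042], [-0.0001, -0.0007, 0.0042], [-0.0, -0.0, -0.0], [-0.0, -0.0, -0.0], [-0.0, -0.0, -0.0]], "fingers": [0.01, 0.01, 0.01, 0.01, 0.01]}
```

View pics/s5.png

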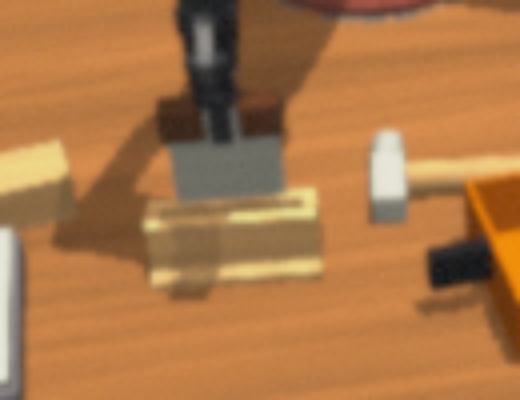

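The crop shows the blade directly over the slot at (230,205). Lower it.

Request:
play_rows:
  linear:
    - [0, 0, 0.012]
    - [0, 0, 0.012]
    - [0, 0, 0.008]
    - [0, 0, 0.008]
    - [0, 0, 0.007]
    - [0, 0, 0]
  angular:
    - [0, 0, 0.004]
    - [0, 0, 0.004]
    - [0, 0, 0]
    - [0, 0, 0]
    - [0, 0, 0]
    - [0, 0, 0]
  fingers: [0.01, 0.01, 0.01, 0.01, 0.01, 0.01]

```text
clock: 32.25
position: [0.427, -0.1655, 0.0859]
ee_rot: [-2.347, -2.085, -0.001]
ft_force: [-0.5, -0.5, -0.5]
opening: 0.0201
finger_force: 108.0
```

Request:
play_rows:
  linear:
    - [0, 0, 0.001]
    - [0, 0, 0]
  angular:
    - [0, 0, 0]
    - [0, 0, 0]
  fingers: [0.01, 0.01]

```text
clock: 32.5
position: [0.4277, -0.1659, 0.086]
ee_rot: [2.348, 2.086, 0.002]
ft_force: [0.8, 0.2, -2.6]
opening: 0.0204
finger_force: 108.0
```

Request:
play_rows:
  linear:
    - [0, 0, 0.001]
    - [0, 0, 0]
    - [0, 0, 0]
    - [0, 0, 0]
    - [0, 0, -0.02]
    - [0, 0, -0.05]
    - [0, 0, -0.06]
    - [0, 0, -0.06]
  angular:
    - [0, 0, 0]
    - [0, 0, 0]
    - [0, 0, 0]
    - [0, 0, 0]
    - [0, 0, 0]
    - [0, 0, 0]
    - [0, 0, 0]
    - [0, 0, 0]
  fingers: [0.01, 0.05, 0.05, 0.05, 0.05, 0.05, 0.05, 0.05]

```text
clock: 33.5
position: [0.427, -0.1658, 0.2764]
ee_rot: [-2.348, -2.086, -0.001]
ft_force: [0.7, -0.4, 0.2]
opening: 0.0502
finger_force: 0.0
```

Run:
```python
from h import *
m,p,d,hsv,W=snap('wrist')
o=get_obs();print(o['position'],o['clock'])
z=W[...,2];near=np.hypot(W[...,0]-.43,W[...,1]+.168)<.085
k=near&(z>.075)&(z<.11);print(k.sum(),box(W[k]),np.percentile(z[k],[2,50,98]).round(4))
plan([((480,100,295),down(30),8),((504.3,309.5,245),down(57.9),6)],.045)
```

```text
[ 0.4301904  -0.16754004  0.28668255] 33.55
1989 (array([ 433.8, -167.7]), array([84.1, 23.2]), 83.1) [0.0819 0.0901 0.0919]
{"linear": [[0.0339, 0.0023, -0.0012], [0.0336, 0.005, -0.0012], [0.0331, 0.0077, -0.0011], [0.0324, 0.0103, -0.0011], [0.0315, 0.0128, -0.0011], [0.0304, 0.0153, -0.0011], [0.029, 0.0177, -0.001], [0.0275, 0.02, -0.001]], "angular": [[0.0015, 0.0012, -0.0802], [0.0015, 0.0012, -0.0802], [0.0015, 0.0012, -0.0802], [0.0015, 0.0012, -0.0802], [0.0015, 0.0012, -0.0802], [0.0015, 0.0012, -0.0802], [0.0015, 0.0012, -0.0802], [0.0015, 0.0012, -0.0802]], "fingers": [0.045, 0.045, 0.045, 0.045, 0.045, 0.045, 0.045, 0.045]}
{"linear": [[0.0282, 0.021, 0.0083], [0.0264, 0.0232, 0.0083], [0.0245, 0.0252, 0.0083], [0.0223, 0.0271, 0.0083], [0.0201, 0.0289, 0.0083], [0.0176, 0.0304, 0.0083]], "angular": [[-0.0, 0.0, -0.0812], [-0.0, 0.0, -0.0812], [-0.0, 0.0, -0.0812], [-0.0, 0.0, -0.0812], [-0.0, 0.0, -0.0812], [-0.0, 0.0, -0.0812]], "fingers": [0.045, 0.045, 0.045, 0.045, 0.045, 0.045]}
```

The scraper stands in its slot; I'll check its lean from the top camera. Back to the knob.

Request:
play_rows:
  linear:
    - [0.034, 0.002, -0.001]
    - [0.034, 0.005, -0.001]
    - [0.033, 0.008, -0.001]
    - [0.032, 0.01, -0.001]
    - [0.032, 0.013, -0.001]
    - [0.03, 0.015, -0.001]
    - [0.029, 0.018, -0.001]
    - [0.028, 0.02, -0.001]
  angular:
    - [0.001, 0.001, -0.08]
    - [0.001, 0.001, -0.08]
    - [0.001, 0.001, -0.08]
    - [0.001, 0.001, -0.08]
    - [0.001, 0.001, -0.08]
    - [0.001, 0.001, -0.08]
    - [0.001, 0.001, -0.08]
    - [0.001, 0.001, -0.08]
  fingers: [0.045, 0.045, 0.045, 0.045, 0.045, 0.045, 0.045, 0.045]

```text
clock: 34.55
position: [0.4775, 0.1031, 0.2834]
ee_rot: [-1.564, -2.712, -0.003]
ft_force: [0.2, -0.9, -0.5]
opening: 0.0449
finger_force: 0.0
```

Request:
play_rows:
  linear:
    - [0.028, 0.021, 0.008]
    - [0.026, 0.023, 0.008]
    - [0.025, 0.025, 0.008]
    - [0.022, 0.027, 0.008]
    - [0.02, 0.029, 0.008]
    - [0.018, 0.03, 0.008]
    - [0, 0, 0]
  angular:
    - [0, 0, -0.081]
    - [0, 0, -0.081]
    - [0, 0, -0.081]
    - [0, 0, -0.081]
    - [0, 0, -0.081]
    - [0, 0, -0.081]
    - [0, 0, 0]
  fingers: [0.045, 0.045, 0.045, 0.045, 0.045, 0.045, 0.045]

```text
clock: 35.42
position: [0.5005, 0.3124, 0.2354]
ee_rot: [-0.865, -3.008, -0.005]
ft_force: [0.3, -0.4, -0.2]
opening: 0.0448
finger_force: 0.0
```

Run:
```python
from h import *
m,p,d,hsv,W=snap('wrist')
k=((hsv[...,0]<6)|(hsv[...,0]>174))&(hsv[...,1]>150)&(W[...,2]>.174)&(W[...,2]<.19)
print(box(ray(m,np.argwhere(k)[:,::-1],.182)),k.sum(),get_obs()['position'])
plan([((504.5,309.3,200),down(57.9),3),((504.5,309.3,181),down(57.9),3)],.04)
m,p,d,hsv,W=snap('top');z=W[...,2];near=np.hypot(W[...,0]-.43,W[...,1]+.168)<.085
k=near&(z>.075)&(z<.11);print(k.sum(),box(W[k]),np.percentile(z[k],[2,50,98]).round(4))
look('top')
```

```text
(array([504.1, 311.5]), array([15.6, 52.5]), 57.4) 2215 [0.50070846 0.31137412 0.23592323]
{"linear": [[-0.0016, 0.0001, 0.012], [-0.0015, 0.0001, 0.012], [-0.0015, 0.0001, 0.012], [0.0, -0.0, 0.0063], [0.0, -0.0, 0.0063], [0.0, -0.0, 0.0063]], "angular": [[-0.0001, -0.0039, -0.0006], [-0.0001, -0.0039, -0.0006], [-0.0001, -0.0039, -0.0006], [-0.0, 0.0, -0.0], [-0.0, 0.0, -0.0], [-0.0, 0.0, -0.0]], "fingers": [0.04, 0.04, 0.04, 0.04, 0.04, 0.04]}
325 (array([ 434.5, -167.4]), array([81.6, 23.9]), 82.8) [0.0762 0.0901 0.0954]
floor n 2406 plane z=ax+by+c [0.0031 0.0101 1.366 ]
cup rim 217 (array([511.4,  52.8]), array([141.5, 108.9]), 2.5)
```

The scraper leans about 5°, which is natural in a 12 mm slot and acceptable. Grip the knob.

Request:
play_rows:
  linear:
    - [-0.002, 0, 0.012]
    - [-0.001, 0, 0.012]
    - [-0.001, 0, 0.012]
    - [0, 0, 0.01]
    - [0, 0, 0.008]
    - [0, 0, 0]
    - [0, 0, 0]
    - [0, 0, 0]
  angular:
    - [0, -0.004, 0]
    - [0, -0.004, 0]
    - [0, -0.004, 0]
    - [0, 0, 0]
    - [0, 0, 0]
    - [0, 0, 0]
    - [0, 0, 0]
    - [0, 0, 0]
  fingers: [0.04, 0.04, 0.04, 0.04, 0.04, 0.01, 0.01, 0.01]
  newtons: 70

```text
clock: 36.58
position: [0.5046, 0.3101, 0.1827]
ee_rot: [0.872, 3.016, 0.006]
ft_force: [3.5, 4.8, -4.0]
opening: 0.0143
finger_force: 71.1
```

Request:
play_rows:
  linear:
    - [0, 0, 0]
    - [0, 0, -0.005]
    - [0, 0, -0.005]
    - [0, 0, 0]
  angular:
    - [0, 0, 0]
    - [0, 0, 0]
    - [0, 0, 0]
    - [0, 0, 0]
  fingers: [0.01, 0.01, 0.01, 0.01]

```text
clock: 37.08
position: [0.5045, 0.31, 0.1922]
ee_rot: [0.872, 3.016, 0.006]
ft_force: [4.6, 5.6, -7.8]
opening: 0.0142
finger_force: 70.8
```

Request:
play_rows:
  linear:
    - [0, 0, 0]
    - [0, 0, 0]
    - [0, 0, 0]
    - [0, 0, 0]
    - [0, 0, 0]
    - [0, 0, 0]
    - [0, 0, 0]
    - [0, 0, 0]
  angular:
    - [0, 0, -0.15]
    - [0, 0, -0.15]
    - [0, 0, -0.15]
    - [0, 0, -0.15]
    - [0, 0, -0.15]
    - [0, 0, -0.15]
    - [0, 0, -0.15]
    - [0, 0, -0.152]
  fingers: [0.01, 0.01, 0.01, 0.01, 0.01, 0.01, 0.01, 0.01]

```text
clock: 38.08
position: [0.505, 0.3087, 0.1917]
ee_rot: [-0.993, 2.977, -0.002]
ft_force: [5.4, 1.9, -7.8]
opening: 0.0143
finger_force: 70.8
```

Request:
play_rows:
  linear:
    - [0, 0, 0]
    - [0, 0, 0.005]
    - [0, 0, 0.005]
    - [0, 0, 0]
  angular:
    - [0, 0, 0]
    - [0, 0, 0]
    - [0, 0, 0]
    - [0, 0, 0]
  fingers: [0.01, 0.01, 0.01, 0.01]

```text
clock: 38.58
position: [0.505, 0.3088, 0.1828]
ee_rot: [-0.986, 2.98, -0.002]
ft_force: [5.0, -0.1, -6.4]
opening: 0.0143
finger_force: 71.1
```

Request:
play_rows:
  linear:
    - [0, 0, 0]
    - [0, 0, 0]
    - [0, 0, -0.02]
    - [0, 0, -0.04]
    - [0, 0, -0.03]
    - [0, 0, 0]
    - [0, 0, 0]
  angular:
    - [0, 0, 0]
    - [0, 0, 0]
    - [0, 0, 0]
    - [0, 0, 0]
    - [0, 0, 0]
    - [0, 0, 0]
    - [0, 0, 0]
  fingers: [0.045, 0.045, 0.045, 0.045, 0.045, 0.045, 0.045]

```text
clock: 39.45
position: [0.5039, 0.3089, 0.2729]
ee_rot: [-0.987, 2.981, 0.0]
ft_force: [-0.1, -0.1, -0.1]
opening: 0.0449
finger_force: 0.0
```

Run:
```python
from h import *
m,p,d,hsv,W=snap('wrist')
k=((hsv[...,0]<6)|(hsv[...,0]>174))&(hsv[...,1]>150)&(W[...,2]>.165)&(W[...,2]<.2)
print('knob',box(ray(m,np.argwhere(k)[:,::-1],.182)),k.sum(),np.median(W[k][:,2]),get_obs()['position'],get_obs()['clock'])
m,p,d,hsv,W=snap('scene');cv2.imwrite('pics/s6.png',p[:,:,::-1])
m,p,d,hsv,W=snap('top');cv2.imwrite('pics/t6.png',p[:,:,::-1])
L=trayR(0).apply((W-PIV).reshape(-1,3),inverse=True).reshape(W.shape)*1000
ins=(abs(L[...,0])<48)&(abs(L[...,1])<80)&(abs(L[...,2])<18)&(hsv[...,1]<60)
q=L[ins];print('level floor',len(q),np.linalg.lstsq(np.c_[q[:,:2],np.ones(len(q))],q[:,2],rcond=None)[0].round(4))
k=(W[...,2]>.02)&(W[...,2]<.062)&(hsv[...,2]<70)&(abs(W[...,0]-.52)<.06)&(W[...,1]<.02)&(W[...,1]>-.09)
print('handle',k.sum(),box(W[k]) if k.sum()>3 else '')
r=(W[...,2]>.048)&(W[...,2]<.062)&(hsv[...,0]<26)&(hsv[...,1]>150)&(abs(W[...,0]-.52)<.12)&(abs(W[...,1]-.03)<.12)
print('rim',r.sum(),box(W[r]))
```

```text
knob (array([502.6, 308.2]), array([53.2, 15.4]), 37.3) 1654 0.18121279996745754 [0.50360524 0.30877894 0.27183744] 39.5
level floor 2534 [6.000e-04 3.400e-03 6.638e-01]
handle 0 
rim 234 (array([511. ,  53.6]), array([141.1, 110.1]), 2.8)
```

View pics/s6.png

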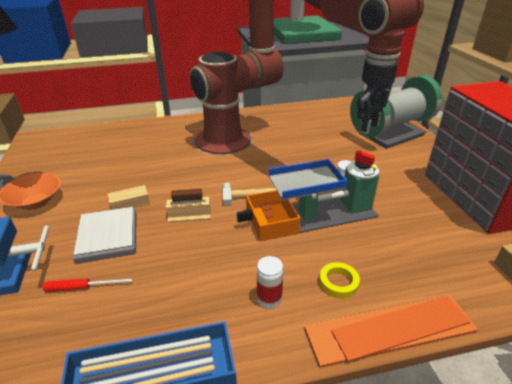

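The scene picture shows the tray level, the knob home, and the cup under the lip with its handle at (245,216). I'll locate the handle precisely before grasping.

Run:
```python
from h import *
m=camera_model('top');p=cv2.imread('pics/t6.png');g=p.max(2).astype(int)
k=np.zeros(g.shape,bool);k[205:232,250:280]=g[205:232,250:280]<75
n,l,s,c=cv2.connectedComponentsWithStats(k.astype(np.uint8));i=1+np.argmax(s[1:,4]);print(s[i],c[i])
print(box(ray(m,np.argwhere(l==i)[:,::-1],.053)))
h=(515,-26)
plan([((512,100,270),down(60),7),((515,-60,180),down(3),7)],.05)
```

```text
[261 220   9   1   9] [265. 220.]
(array([505.9, -30.5]), array([20.6,  0. ]), 87.7)
{"linear": [[0.0168, -0.0247, 0.0002], [0.0125, -0.0271, 0.0002], [0.0078, -0.0288, 0.0002], [0.003, -0.0297, 0.0002], [-0.002, -0.0298, 0.0002], [-0.0069, -0.029, 0.0002], [-0.0116, -0.0275, 0.0002], [-0.0118, -0.0196, 0.0129]], "angular": [[-0.0001, -0.0002, 0.1661], [-0.0001, -0.0002, 0.1661], [-0.0001, -0.0002, 0.1661], [-0.0001, -0.0002, 0.1661], [-0.0001, -0.0002, 0.1661], [-0.0001, -0.0002, 0.1661], [-0.0001, -0.0002, 0.1661], [0.0, 0.0, 0.1421]], "fingers": [0.05, 0.05, 0.05, 0.05, 0.05, 0.05, 0.05, 0.05]}
{"linear": [[-0.0145, -0.0177, 0.0129], [-0.0168, -0.0155, 0.0129], [-0.0188, -0.0129, 0.0129], [-0.0205, -0.0101, 0.0129], [-0.0217, -0.0071, 0.0129], [-0.0225, -0.004, 0.0129]], "angular": [[0.0, 0.0, 0.1421], [0.0, 0.0, 0.1421], [0.0, 0.0, 0.1421], [0.0, 0.0, 0.1421], [0.0, 0.0, 0.1421], [0.0, 0.0, 0.1421]], "fingers": [0.05, 0.05, 0.05, 0.05, 0.05, 0.05]}
```

Request:
play_rows:
  linear:
    - [0.017, -0.025, 0]
    - [0.012, -0.027, 0]
    - [0.008, -0.029, 0]
    - [0.003, -0.03, 0]
    - [-0.002, -0.03, 0]
    - [-0.007, -0.029, 0]
    - [-0.012, -0.028, 0]
    - [-0.012, -0.02, 0.013]
  angular:
    - [0, 0, 0.166]
    - [0, 0, 0.166]
    - [0, 0, 0.166]
    - [0, 0, 0.166]
    - [0, 0, 0.166]
    - [0, 0, 0.166]
    - [0, 0, 0.166]
    - [0, 0, 0.142]
  fingers: [0.05, 0.05, 0.05, 0.05, 0.05, 0.05, 0.05, 0.05]

```text
clock: 40.6
position: [0.5141, 0.0743, 0.2596]
ee_rot: [1.033, 2.965, 0.002]
ft_force: [1.1, 1.2, -1.0]
opening: 0.0496
finger_force: 0.0
```

Request:
play_rows:
  linear:
    - [-0.014, -0.018, 0.013]
    - [-0.017, -0.016, 0.013]
    - [-0.019, -0.013, 0.013]
    - [-0.021, -0.01, 0.013]
    - [-0.022, -0.007, 0.013]
    - [-0.022, -0.004, 0.013]
    - [0, 0, 0]
  angular:
    - [0, 0, 0.142]
    - [0, 0, 0.142]
    - [0, 0, 0.142]
    - [0, 0, 0.142]
    - [0, 0, 0.142]
    - [0, 0, 0.142]
    - [0, 0, 0]
  fingers: [0.05, 0.05, 0.05, 0.05, 0.05, 0.05, 0.05]

```text
clock: 41.48
position: [0.5152, -0.0629, 0.1792]
ee_rot: [-2.16, -2.277, 0.001]
ft_force: [0.2, 0.6, 0.7]
opening: 0.0503
finger_force: 0.0
```

Run:
```python
from h import *
m,p,d,hsv,W=snap('wrist');cv2.imwrite('pics/w7.png',p[:,:,::-1])
o=get_obs();print(o['position'],o['ee_rot'],o['clock'])
z=W[...,2]
k=(z>.045)&(z<.06)&(hsv[...,2]<90)&(abs(W[...,0]-.515)<.06)&(W[...,1]<.02)&(W[...,1]>-.1)
print('handle',k.sum(),box(W[k]),np.argwhere(k).mean(0))
r=(z>.048)&(z<.062)&(hsv[...,0]<28)&(hsv[...,1]>150);print('rim',r.sum(),box(W[r]))
```

```text
[ 0.51572296 -0.06232955  0.1801908 ] [-2.15871650e+00 -2.27933531e+00 -3.78243908e-04] 41.525
handle 986 (array([513.2, -22. ]), array([13.2, 41.3]), 2.7) [140.97565923 262.4168357 ]
rim 3066 (array([501.1, -43.9]), array([255.9, 149.6]), 83.3)
```

View pics/w7.png

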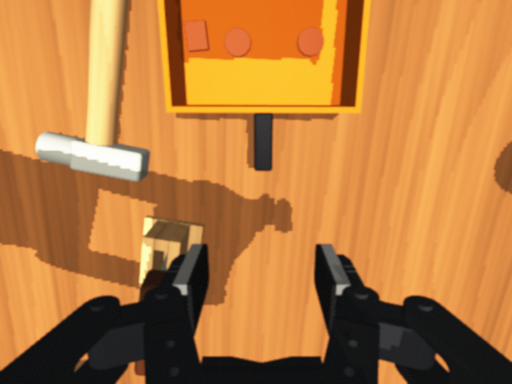

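The wrist picture shows all three pieces in the cup, at (196,36), (238,42) and (310,42), and the handle at (262,141). Its centre is (513,-22) mm and it measures 13×41 mm. Grasp it.

Request:
play_rows:
  linear:
    - [0.018, 0, 0.03]
    - [0.018, 0, 0.03]
    - [0, 0, 0.035]
    - [0, 0, 0.025]
    - [0, 0, 0.015]
    - [0, 0, 0]
    - [0, 0, 0]
    - [0, 0, 0]
  angular:
    - [0, 0, 0]
    - [0, 0, 0]
    - [0, 0, 0]
    - [0, 0, 0]
    - [0, 0, 0]
    - [0, 0, 0]
    - [0, 0, 0]
    - [0, 0, 0]
  fingers: [0.05, 0.05, 0.05, 0.05, 0.05, 0.05, 0.005, 0.005]
  newtons: 90

```text
clock: 42.52
position: [0.5158, -0.0265, 0.048]
ee_rot: [2.159, 2.279, 0.004]
ft_force: [-2.7, -1.2, 0.4]
opening: 0.0141
finger_force: 0.5
```

Request:
play_rows:
  linear:
    - [0, 0, 0]
    - [0, 0, 0]
    - [0, 0, 0]
    - [0, 0, -0.01]
    - [0, 0, -0.01]
    - [0, 0, 0]
  angular:
    - [0, 0, 0]
    - [0, 0, 0]
    - [0, 0, 0]
    - [0, 0, 0]
    - [0, 0, 0]
    - [0, 0, 0]
  fingers: [0.005, 0.005, 0.005, 0.005, 0.005, 0.005]

```text
clock: 43.28
position: [0.5155, -0.0264, 0.0678]
ee_rot: [2.159, 2.279, 0.004]
ft_force: [0.5, -0.6, -2.0]
opening: 0.0125
finger_force: 87.8
```

Run:
```python
from h import *
o=get_obs();print(o['clock'],o['position'],o['ee_rot'],o['finger_force'],o['ft_force'])
p=np.array(o['position'])*1000
# cup held: handle grasp offset ~ cup centre to TCP = 55+22+4
t=np.array([470.5+81*.005,-390-81,80.])
plan([((p[0],-115,66),down(3.1),5),((p[0],-115,150),down(3.1),3),((t[0],t[1],150),down(0.5),8)],.005)
f=np.load('top0.npz');W=cloud(camera_model('top'),f['d']);hs=cv2.cvtColor(f['p'],cv2.COLOR_RGB2HSV)
k=(W[...,2]>.026)&(W[...,2]<.04)&(hs[...,1]<45)&(hs[...,2]>150);k[:,:365]=0;k[:,440:]=0;k[:190]=0;k[270:]=0
n,l,s,c=cv2.connectedComponentsWithStats(k.astype(np.uint8));i=1+np.argmax(s[1:,4]);print(box(W[l==i]),box(ray(camera_model('top'),np.argwhere(l==i)[:,::-1],.032)))
```

```text
43.275 [ 0.51552786 -0.02642203  0.06776954] [2.15903882 2.27866855 0.00404327] 87.83015012741089 [ 0.47308351 -0.55991128 -1.96414293]
{"linear": [[-0.0177, -0.001, 0.0004], [-0.0177, -0.001, 0.0004], [-0.0177, -0.001, 0.0004], [-0.0177, -0.001, 0.0004], [-0.0177, -0.001, 0.0004], [-0.0, 0.0, -0.028], [-0.0, 0.0, -0.028], [-0.0, 0.0, -0.028]], "angular": [[0.0007, 0.0, -0.0], [0.0007, 0.0, -0.0], [0.0007, 0.0, -0.0], [0.0007, 0.0, -0.0], [0.0007, 0.0, -0.0], [0.0, 0.0, 0.0], [0.0, 0.0, 0.0], [0.0, 0.0, 0.0]], "fingers": [0.005, 0.005, 0.005, 0.005, 0.005, 0.005, 0.005, 0.005]}
{"linear": [[-0.0441, -0.008, 0.0], [-0.0442, -0.0077, 0.0], [-0.0442, -0.0075, 0.0], [-0.0443, -0.0072, 0.0], [-0.0443, -0.007, 0.0], [-0.0443, -0.0067, 0.0], [-0.0444, -0.0065, 0.0], [-0.0444, -0.0062, 0.0]], "angular": [[0.0, 0.0, 0.0057], [0.0, 0.0, 0.0057], [0.0, 0.0, 0.0057], [0.0, 0.0, 0.0057], [0.0, 0.0, 0.0057], [0.0, 0.0, 0.0057], [0.0, 0.0, 0.0057], [0.0, 0.0, 0.0057]], "fingers": [0.005, 0.005, 0.005, 0.005, 0.005, 0.005, 0.005, 0.005]}
(array([ 471.9, -391.7]), array([164.5, 143.2]), 0.9) (array([ 471.3, -390.6]), array([164. , 143.6]), 0.7)
```

Request:
play_rows:
  linear:
    - [-0.018, -0.001, 0]
    - [-0.018, -0.001, 0]
    - [-0.018, -0.001, 0]
    - [-0.017, -0.001, 0]
    - [-0.013, 0, 0]
    - [0, 0, -0.034]
    - [0, 0, -0.038]
    - [0, 0, -0.038]
  angular:
    - [0, 0, 0]
    - [0, 0, 0]
    - [0, 0, 0]
    - [0, 0, 0]
    - [0, 0, 0]
    - [0, 0, 0]
    - [0, 0, 0]
    - [0, 0, 0]
  fingers: [0.005, 0.005, 0.005, 0.005, 0.005, 0.005, 0.005, 0.005]

```text
clock: 44.28
position: [0.515, -0.1109, 0.1775]
ee_rot: [2.161, 2.28, 0.002]
ft_force: [0.1, 0.0, -1.6]
opening: 0.0129
finger_force: 88.3
```

Request:
play_rows:
  linear:
    - [-0.02, 0.003, -0.006]
    - [-0.043, -0.004, 0]
    - [-0.044, -0.008, 0]
    - [-0.044, -0.008, 0]
    - [-0.044, -0.008, 0]
    - [-0.044, -0.008, 0]
    - [-0.044, -0.008, 0]
    - [-0.04, -0.007, 0]
  angular:
    - [0, 0, 0]
    - [0, 0, 0.006]
    - [0, 0, 0.006]
    - [0, 0, 0.006]
    - [0, 0, 0.006]
    - [0, 0, 0.006]
    - [0, 0, 0.006]
    - [0, 0, 0.006]
  fingers: [0.005, 0.005, 0.005, 0.005, 0.005, 0.005, 0.005, 0.005]

```text
clock: 45.28
position: [0.4776, -0.4372, 0.1799]
ee_rot: [-2.208, -2.232, -0.002]
ft_force: [0.5, 0.5, -2.0]
opening: 0.0125
finger_force: 88.3
```

Run:
```python
from h import *
o=get_obs();print(o['clock'],o['position'],o['ee_rot'],o['finger_force'],o['ft_force'])
plan([((472,-471.3,150),down(0.6),2),((472,-471.3,88),down(0.6),4),((472,-471.3,81),down(0.6),2)],.005)
```

```text
45.275 [ 0.47757764 -0.43721607  0.17985902] [-2.20817239e+00 -2.23171360e+00 -2.01387482e-03] 88.25274467468262 [ 0.51811254  0.51783032 -2.02072163]
{"linear": [[-0.017, -0.003, 0.0149], [-0.017, -0.003, 0.0149], [0.0, -0.0, 0.0155], [0.0, -0.0, 0.0155], [0.0, -0.0, 0.0155], [0.0, -0.0, 0.0155], [-0.0, 0.0, 0.0035], [-0.0, 0.0, 0.0035]], "angular": [[-0.0003, -0.0012, 0.0001], [-0.0003, -0.0012, 0.0001], [0.0, 0.0, 0.0], [0.0, 0.0, 0.0], [0.0, 0.0, 0.0], [0.0, 0.0, 0.0], [-0.0, -0.0, 0.0], [-0.0, -0.0, 0.0]], "fingers": [0.005, 0.005, 0.005, 0.005, 0.005, 0.005, 0.005, 0.005]}
```

Request:
play_rows:
  linear:
    - [-0.016, -0.003, 0.015]
    - [-0.016, -0.003, 0.015]
    - [0, 0, 0.016]
    - [0, 0, 0.016]
    - [0, 0, 0.016]
    - [0, 0, 0.01]
    - [0, 0, 0]
  angular:
    - [0, 0, 0]
    - [0, 0, 0]
    - [0, 0, 0]
    - [0, 0, 0]
    - [0, 0, 0]
    - [0, 0, 0]
    - [0, 0, 0]
  fingers: [0.005, 0.005, 0.005, 0.005, 0.005, 0.005, 0.005]

```text
clock: 46.15
position: [0.4734, -0.466, 0.0931]
ee_rot: [-2.207, -2.234, -0.003]
ft_force: [-0.6, -0.5, -1.3]
opening: 0.012
finger_force: 88.2
```

Run:
```python
from h import *
o=get_obs();print(o['clock'],o['position'],o['ee_rot'],o['ft_force'])
m,p,d,hsv,W=snap('top')
r=(W[...,2]>.085)&(W[...,2]<.11)&(hsv[...,0]<28)&(hsv[...,1]>150)&(abs(W[...,0]-.47)<.1)&(abs(W[...,1]+.39)<.1);print('rim',r.sum(),np.median(W[r],0),box(W[r]))
m,p,d,hsv,W=snap('scene')
r=(W[...,2]>.085)&(W[...,2]<.11)&(hsv[...,0]<28)&(hsv[...,1]>150)&(abs(W[...,0]-.47)<.1)&(abs(W[...,1]+.39)<.1);print('rim',r.sum(),box(W[r]))
plan([((472,-471.3,82),down(0.6),2)],.005)
```

```text
46.15 [ 0.47343952 -0.46597353  0.09308603] [-2.20662986 -2.23414241 -0.00250269] [-0.55500782 -0.45993187 -1.32086641]
rim 400 [ 0.50978576 -0.34370231  0.09843528] (array([ 473.4, -385.8]), array([140.9, 111.9]), 1.0)
rim 824 (array([ 473.8, -388.5]), array([145.7, 118.7]), 1.0)
{"linear": [[-0.0021, -0.0011, 0.0064], [-0.0021, -0.001, 0.0064]], "angular": [[0.001, 0.0001, 0.0008], [0.001, 0.0001, 0.0008]], "fingers": [0.005, 0.005]}
```

Request:
play_rows:
  linear:
    - [-0.003, -0.001, 0.004]
    - [-0.002, -0.001, 0.004]
    - [0, 0, 0.002]
    - [0, 0, 0.001]
    - [0, 0, 0]
  angular:
    - [0, 0, 0]
    - [0, 0, 0]
    - [0, 0, 0]
    - [0, 0, 0]
    - [0, 0, 0]
  fingers: [0.005, 0.005, 0.005, 0.005, 0.005]

```text
clock: 46.88
position: [0.4717, -0.4718, 0.0832]
ee_rot: [2.208, 2.234, 0.002]
ft_force: [-0.4, 0.4, -2.3]
opening: 0.0124
finger_force: 88.2
```

Request:
play_rows:
  linear:
    - [0, 0, 0.001]
    - [0, 0, 0.001]
    - [0, 0, 0]
  angular:
    - [0, 0, 0]
    - [0, 0, 0]
    - [0, 0, 0]
  fingers: [0.005, 0.005, 0.005]

```text
clock: 47.25
position: [0.4717, -0.4718, 0.0812]
ee_rot: [2.208, 2.234, 0.002]
ft_force: [-0.0, 0.5, -3.0]
opening: 0.0123
finger_force: 88.2
```

Request:
play_rows:
  linear:
    - [0, 0, 0.001]
    - [0, 0, 0.0005]
    - [0, 0, 0]
  angular:
    - [0, 0, 0]
    - [0, 0, 0]
    - [0, 0, 0]
  fingers: [0.005, 0.005, 0.005]

```text
clock: 47.62
position: [0.4718, -0.4719, 0.0803]
ee_rot: [2.208, 2.234, 0.002]
ft_force: [-1.1, 0.5, 1.8]
opening: 0.0124
finger_force: 88.7
```

Contact. Release it, go straight up and retreat.

Request:
play_rows:
  linear:
    - [0, 0, 0]
    - [0, 0, 0]
    - [0, 0, 0]
    - [0, 0, -0.03]
    - [0, 0, -0.05]
    - [-0.03, 0, -0.05]
    - [-0.04, 0, -0.05]
    - [0, 0, 0]
  angular:
    - [0, 0, 0]
    - [0, 0, 0]
    - [0, 0, 0]
    - [0, 0, 0]
    - [0, 0, 0]
    - [0, 0, 0]
    - [0, 0, 0]
    - [0, 0, 0]
  fingers: [0.04, 0.04, 0.04, 0.04, 0.04, 0.04, 0.04, 0.04]

```text
clock: 48.62
position: [0.4732, -0.5451, 0.2656]
ee_rot: [2.202, 2.224, -0.002]
ft_force: [0.3, 0.2, 0.3]
opening: 0.0399
finger_force: 0.0
```

Run:
```python
from h import *
m,p,d,hsv,W=snap('scene');cv2.imwrite('pics/s8.png',p[:,:,::-1])
m,p,d,hsv,W=snap('top')
r=(W[...,2]>.075)&(W[...,2]<.11)&(hsv[...,0]<28)&(hsv[...,1]>150)&(abs(W[...,0]-.47)<.1)&(abs(W[...,1]+.39)<.1);print('rim',r.sum(),np.median(W[r],0),box(W[r]),get_obs()['clock'])
z=W[...,2];k=(np.hypot(W[...,0]-.43,W[...,1]+.168)<.085)&(z>.075)&(z<.11);print(k.sum(),box(W[k]))
a=p[180:280,280:450,::-1];cv2.imwrite('pics/c8.png',cv2.vconcat([cv2.resize(cv2.imread('pics/s8.png')[140:300,20:400],(680,286)),cv2.resize(a,(680,300))]))
```

```text
rim 519 [ 0.47367495 -0.39649424  0.08576995] (array([ 471.4, -392.5]), array([140.6, 113.8]), 1.0) 48.725
328 (array([ 434.8, -167.7]), array([82.2, 23.4]), 82.7)
```

View pics/c8.png

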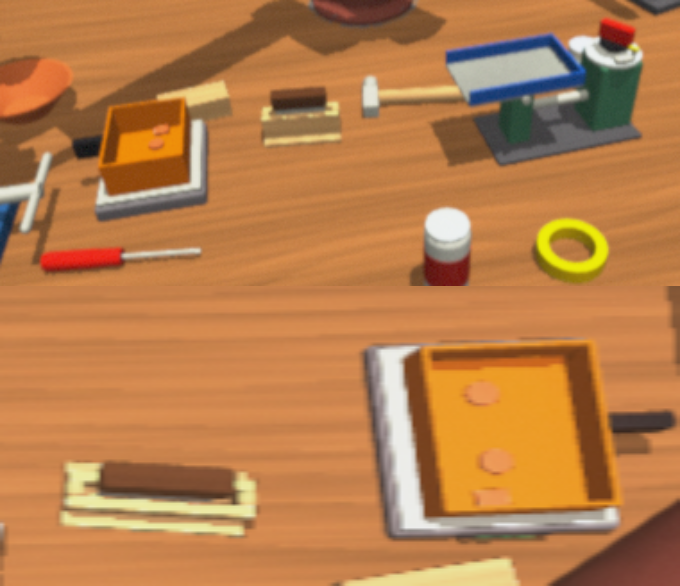

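The picture shows the cup upright in the middle of the scale with all three pieces inside, the scraper in its stand, the tray level and the bystanders unmoved. Handing in.

```bash
python3 -c "
from station import *
print(sign_off())"
```

```text
the job is handed in; nothing more can be done
None
```

The job is handed in: all three offcuts are in the cup, which stands upright in the middle of the scale; the tray is level with the knob seated home; the scraper is back in its stand, leaning about 5° in the slot.

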